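Vent the pressure pot and put the dust separator's baffles back

ROBOT

A 6-joint arm with a two-finger parallel gripper is mounted at the origin on the work surface. World frame = base frame: x ahead of the robot, y to its left, z up, the work surface at z = 0. Lengths are in m, angles in rad, forces in N, time in s.
With the tool pointing down it reaches from about 0.3 to 0.875 m from the base axis. Payload 6.4 kg.
Tool frame: the origin (TCP) lies between the finger pads; the fingertips stand 11 mm ahead of it and the grasp point (between the pads) lies 8 mm behind it (ctrl.tcp_to_tips is the distance from the TCP to the fingertips, in m); x points along the fingers, z is the direction in which the jaws open and shut, and the axes are right-handed (so a half turn about x gives the same grasp; the last joint's range is limited). The gripper opens to 85 mm and grips with 20 to 120 N. Pads are 22 mm wide; open, the fingers measure 114 mm over their backs; the gripper's body (76 mm by 85 mm) begins 54 mm behind the grasp point. The pads swing forward as they close: fully open they stand 13 mm farther back than shut.
Start: joints at [-0.206, 0.181, 1.607, -0, 1.354, -0.206], TCP at [0.575, 0, 0.242] pointing down, gripper open.
Joint ranges: [-2.99, 2.99], [-0.89, 2.07], [0.3, 2.58], [-1.14, 4.28], [0, 2.63], [-3.12, 3.12]. Speed limits (rad/s): [2.57, 2.57, 3.01, 3.14, 3.14, 3.14].

INTERFACE

Orientations are given as a unit quaternion [w, x, y, z].
In Python, from bench import ctrl, eyes, hand_in gives the robot as it stands. The module is installed in compiled form; this text tells all that it offers.
- The arm moves only by the tool step_arm, never from a script. Its arguments are lists of equal length, an entry for each row: "xyz": the shift along the world's x, y, z in mm, a list of three; "spin": the turn about the world's z in rad; "fingers": the opening in per cent of the stroke, from 0 (shut) to 100 (fully open). A call has 1 to 10 rows; each row is the pose to reach, as a shift and turn from the pose commanded when the call began; what a row does not reach only later rows make up. A row lasts 1/10 s, in which the tool goes at most 50 mm and 8.59 degrees, less where a joint would pass 70% of its speed; a pose out of reach is approached as far as the arm can. A call with a gripper value outside its range is refused whole. The fingers move at their own pace and stop on an object; the grip force is fixed at half the most. Time passes only in rows, so rows that repeat a pose let the fingers close. It gives the time, the measured TCP pose, the force and the opening at its end, in the units of the state.
- ctrl.get_obs(): the state, without advancing time (a new reading comes with each control period).
- eyes.camera(name): name is "scene" or "side" or "wrist"; returns the picture (480x640x3 uint8, red, green, blue); there is no depth.
- eyes.camera_model(name): a dict with "vertical_fov" (degrees; the focal length in pixels is half the picture's height over the tangent of half this angle, whatever the lens; pixels are square), "cx", "cy" (the principal point, pixels), "pose" (4x4, takes a point from camera to world coordinates); the wrist camera has in their place "tool_from_camera" (4x4, takes a point from camera to tool coordinates, whose origin is the TCP and whose axes are the tool frame's). Camera axes: x right, y up, looking along -z (the intrinsics and any distortion apply to the point x, -y, -z); pixel columns grow to the right and rows downward; lengths in m; the calibration is good to about 2 mm. A picture is of the moment at which its call begins: read the wrist's pose just before it. camera_model takes no time and is no camera call.
- hand_in(): hands the job in, once; it reports no verdict.
The state is a dict: "time_s": time; "q": joint angles; "dq": joint speeds; "joint_efforts": joint torques, N m; "eef_pos": TCP position; "eef_rot": TCP orientation; "wrist_force": force on the tool from outside, world axes, zero at the start; "torque": the same for the moment, N m; "opening": opening from 0.0 (shut) to 1.0 (fully open).
Only numpy, scipy, OpenCV 4.12 (cv2) and the standard library are available. Lean on these libraries where they do the work, as an engineer would, in place of code of your own. Each camera call takes 0.05 s, during which the arm holds its last target.

TASK

Put the cleaned dust separator back together. First make the blue pot safe: turn its black cap counter-clockwise to the first stop and let it vent there for a second, then press the cap down, turn it past the stop until it comes free, and stand it upright in the steel dish. Then lay the two open-up channels in the two empty bays of the grey box, nest every open-down channel over two neighbouring open-up ones so that their flanges interlock, and lower the box's lid gently until it is shut; the large stone, the jar and the bottle stay where they are.

Things in the scene. Friction and masses are not known exactly. Their poses are not given: they have to be found in the camera images.
- tank: Blue pressure pot, fixed to the bench, 110 mm across, with a steel neck (68 mm across, rim at z = 130 mm) on top that holds the cap; origin on its axis at bench level, z up. The cap's angle is that of its grip bar (cap's x axis) from the pot's x axis, growing counter-clockwise seen from above; see cap_end for its stops.
- cap_c (a point): Black plastic cap on the pot, 76 mm disc with a steel stem below, 63 mm high over all, 0.09 kg. The point is on its axis in the upright grip bar (62 mm long along the cap's x, 16 mm thick, 32 mm high), 11 mm below the bar's top, 21 mm above the disc's upper face, 52 mm above the flat stem end, on which it stands when free. The stem reaches 12 mm below the neck's rim.
- cap_end (a point): +x end of the grip bar, 30 mm from the cap's axis. Cap angles: about 0 locked; turns freely to a first stop at 0.44 rad; pressed down 6 to 10 mm (spring: 6 N at first, 12 N at 8 mm; bottoms at 11 mm) it passes under the stop and turns on to an end stop at about 1.45 rad; from 1.33 to 1.45 rad it lifts straight out. Pressing may be let go beyond 1.15 rad.
- dish_in (a point): Centre of the inner floor of a square steel dish, fixed, 120 mm outside, floor 4 mm thick, rim 14 mm high. The cap goes here, anywhere clear of the rim.
- box: Grey open-topped separator box, fixed, 150 mm (its x) by 274 mm (its y) outside, 62 mm high, walls and floor 5 mm; origin under its centre. Three bays lie side by side along its y, 86 mm apart, parted by ribs 16 mm wide and 8 mm high on the floor; channels lie in them along the box's x (inside length 140 mm). Its lid hinges on its +x rim.
- bay_far (a point): Centre of the floor of the bay at y = -97 mm in the box's frame; an open-up channel of the same section is already fixed in it.
- bay_mid (a point): Centre of the floor (top face, 5 mm up) of the empty middle bay, y = -11 mm in the box's frame; axes as the box's. An open-up channel lies here with its centre 22 mm above this point.
- bay_near (a point): Same for the empty bay at y = +75 mm in the box's frame. An open-down channel belongs half-way between two neighbouring bay centres, its two flanges standing inside the two troughs, its centre 26 mm above the box's floor, its top 9 mm below the box's rim.
- lid (a joint): Angle of the box's lid in rad: 0 shut, about 1.7 at the start (just past upright). The stiff hinge holds it wherever it is left; pushing it down at 120 mm from the hinge takes 1 to 6 N. The lid is an aluminium plate 150 by 274 mm, 8 mm thick.
- lid_hinge (a point): Middle of the lid's hinge line, which runs along the box's y at its +x rim, on the underside of the lid; moves with the lid.
- lid_handle (a point): Black knob (28 mm across) on the lid's outer face, 120 mm from the hinge, half-way along the lid; the point is 35 mm out from the face.
- u1_c (a point): An aluminium U-section channel, 110 mm long (its x axis), 60 mm wide over its flanges (y), 44 mm high, walls 4 mm thick, 0.16 kg, lying loose on the bench OPEN-UP: web at the bottom, the two flanges standing up. The point is its centre, half-way up (22 mm above its underside).
- u2_c (a point): An aluminium U-section channel, 110 mm long (its x axis), 60 mm wide over its flanges (y), 44 mm high, walls 4 mm thick, 0.16 kg, lying loose on the bench OPEN-UP: web at the bottom, the two flanges standing up. The point is its centre, half-way up (22 mm above its underside).
- d1_c (a point): An aluminium U-section channel, 110 mm long (its x axis), 60 mm wide over its flanges (y), 44 mm high, walls 4 mm thick, 0.16 kg, lying loose on the bench OPEN-DOWN: web on top, standing on the edges of its two flanges. The point is its centre, half-way up (22 mm above its underside). Absent in some runs.
- d2_c (a point): An aluminium U-section channel, 110 mm long (its x axis), 60 mm wide over its flanges (y), 44 mm high, walls 4 mm thick, 0.16 kg, lying loose on the bench OPEN-DOWN: web on top, standing on the edges of its two flanges. The point is its centre, half-way up (22 mm above its underside). Absent in some runs.
- rock: Large stone, about 90 mm, leave alone.
- jar: White jar, 56 mm across, 60 mm high, leave alone.
- glue: Clear bottle, 50 mm across, 130 mm high, leave alone.
There are look-alikes about, which are no part of the job. What is shaped like the part that bears d2_c but pink or purple is not meant.

How it is judged:
On the way, in this order (a step that is already met when the one before it is completed fails the run):
1. cap turned to its first stop, not pressed, and left there to vent (y of cap_end in the frame of tank between 0.0085 and 0.0185 m and x of cap_end in the frame of tank above 0.018 m and z of cap_c in the frame of tank between 0.167 and 0.173 m and horizontal distance between cap_c and tank below 0.008 m), for 0.5 s.
2. cap pressed and turned past the stop to where it comes free (y of cap_end in the frame of tank above 0.0255 m and horizontal distance between cap_c and tank below 0.008 m and z of cap_c in the frame of tank below 0.19 m), for 0.05 s.
3. cap standing upright in the dish (x of cap_c in the frame of dish_in between -0.045 and 0.045 m and y of cap_c in the frame of dish_in between -0.045 and 0.045 m and z of cap_c in the frame of dish_in between 0.047 and 0.057 m and angle between cap_c's own z axis and vertical below 0.15 rad and linear speed of cap below 0.03 m/s), for 0.2 s.
4. both open-up channels in the bays and every open-down channel nested over two neighbours (((y of u1_c in the frame of bay_mid between -0.012 and 0.012 m and x of u1_c in the frame of bay_mid between -0.02 and 0.02 m) or (y of u1_c in the frame of bay_near between -0.012 and 0.012 m and x of u1_c in the frame of bay_near between -0.02 and 0.02 m)) and z of u1_c in the frame of box between 0.0235 and 0.0305 m and angle between each of u1_c, u2_c, d1_c, d2_c's own z axis and vertical below 0.08 rad and angle between the x axis of each of u1_c, u2_c, d1_c, d2_c and the x axis of box, either way round below 0.2 rad and linear speed of each of u1, u2, d1, d2 below 0.03 m/s and ((y of u2_c in the frame of bay_mid between -0.012 and 0.012 m and x of u2_c in the frame of bay_mid between -0.02 and 0.02 m) or (y of u2_c in the frame of bay_near between -0.012 and 0.012 m and x of u2_c in the frame of bay_near between -0.02 and 0.02 m)) and z of u2_c in the frame of box between 0.0235 and 0.0305 m and (y of d1_c in the frame of bay_mid between -0.057 and -0.029 m or y of d1_c in the frame of bay_mid between 0.029 and 0.057 m) and x of d1_c in the frame of bay_mid between -0.02 and 0.02 m and z of d1_c in the frame of box between 0.0275 and 0.0345 m and (y of d2_c in the frame of bay_mid between -0.057 and -0.029 m or y of d2_c in the frame of bay_mid between 0.029 and 0.057 m) and x of d2_c in the frame of bay_mid between -0.02 and 0.02 m and z of d2_c in the frame of box between 0.0275 and 0.0345 m), for 0.2 s.
5. lid shut (value of joint lid below 0.04 rad), for 0.2 s.
At the end, for the whole second after the job is handed in: Cap upright (0.15 rad) in the dish; both open-up channels flat in the empty bays (12 mm across, 20 mm along); each open-down channel present seated with its flanges in two neighbouring troughs (14 mm of half-way, 20 mm along, 3.5 mm in height); lid below 0.04 rad; all at rest (all of step 3 and all of step 4 and value of joint lid below 0.04 rad); the robot touches nothing.
It fails at once if the large stone, jar or bottle moved more than 40 mm (distance of any of rock, jar, glue from where it was at the start of the episode above 0.04 m).
It fails at once if the lid slammed (faster than 3 rad/s) (velocity of joint lid below -3 rad/s).
Of d1, d2 only 1 to 2 are there at a start; the rules pass over those that are not, and their reading is None.
At some moment in a run one of u1, u2, d1, d2 may be knocked a few centimetres aside while the robot is not near it.
It also fails if it takes over 200 s, if anything falls off the work surface, if the arm or the gripper's body presses on something with over 40 N, if the wrist force passes 120 N, or if a joint passes its speed limit or range.

## Working session

There is one attempt and no reset: what is moved stays moved. The work goes in short steps, Python scripts to look and compute and a tool call to move; the robot and the scene stay as the last step left them, time stands still between calls to the robot, and variables do not carry over. Pictures are saved under pics/ and viewed, and the job is handed in when it is done.

Besides the shell and the picture viewer there is one more tool, called after "Emit:" as a command line: name --pt "numbers of a row" for each row, then --argument value for the rest. step_arm: Moves the arm, as the interface text tells. Its arguments: {"type":"object","properties":{"xyz":{"type":"array"},"spin":{"type":"array"},"fingers":{"type":"array"}},"required":["xyz","spin","fingers"]}

```bash
mkdir -p pics; cat > h.py <<'E'
import numpy as np, cv2
from bench import ctrl, eyes
from scipy.spatial.transform import Rotation as R
def cam(name):
    o=ctrl.get_obs(); im=eyes.camera(name); return o,im
def save(im,fn): cv2.imwrite('pics/'+fn,cv2.cvtColor(im,cv2.COLOR_RGB2BGR))
def pose(name,o=None):
    m=eyes.camera_model(name)
    if 'pose' in m: return m,np.array(m['pose'])
    T=np.eye(4);q=o['eef_rot'];T[:3,:3]=R.from_quat([q[1],q[2],q[3],q[0]]).as_matrix();T[:3,3]=o['eef_pos']
    return m,T@np.array(m['tool_from_camera'])
E
python3 - <<'E'
from h import *
for n in ['scene','side','wrist']:
    o,im=cam(n); save(im,n+'0.png'); m,P=pose(n,o); print(n,{k:v for k,v in m.items()},P.round(3))
print(o)
E
```

```text
scene {'vertical_fov': 46.0518709171805, 'cx': 318.9142467127625, 'cy': 244.05177941429545, 'pose': array([[ 0.224255  , -0.64759957,  0.72823382,  1.56071665],
       [ 0.97451688,  0.14507039, -0.17108896, -0.2702764 ],
       [ 0.00515197,  0.7480437 ,  0.66362947,  1.01813565],
       [ 0.        ,  0.        ,  0.        ,  1.        ]])} [[ 0.224 -0.648  0.728  1.561]
 [ 0.975  0.145 -0.171 -0.27 ]
 [ 0.005  0.748  0.664  1.018]
 [ 0.     0.     0.     1.   ]]
side {'vertical_fov': 56.06446559761337, 'cx': 318.4953250046453, 'cy': 238.5875857810556, 'pose': array([[ 0.78874939,  0.32715266, -0.52042823,  0.00959056],
       [-0.6144778 ,  0.44312395, -0.65273133, -0.77127004],
       [ 0.01707142,  0.83463303,  0.55054179,  0.73358955],
       [ 0.        ,  0.        ,  0.        ,  1.        ]])} [[ 0.789  0.327 -0.52   0.01 ]
 [-0.614  0.443 -0.653 -0.771]
 [ 0.017  0.835  0.551  0.734]
 [ 0.     0.     0.     1.   ]]
wrist {'vertical_fov': 71.31011912853553, 'cx': 321.36174188604986, 'cy': 242.52591489371682, 'tool_from_camera': array([[ 3.02520703e-04,  3.17519925e-01, -9.
[... 423 characters left out ...]
'time_s': 0.1, 'q': array([-2.06286994e-01,  1.81441943e-01,  1.60787572e+00,  1.50240665e-05,
        1.35383420e+00, -2.06287171e-01]), 'dq': array([ 1.49904161e-03, -1.99868513e-03, -2.48125489e-03,  3.53112243e-04,
        4.62314158e-04,  7.27182302e-05]), 'joint_efforts': array([-2.02498759e-04, -4.45872438e+01, -3.52238703e+01, -4.27332343e-04,
        4.16999465e-03,  3.20961749e-05]), 'eef_pos': array([5.74529033e-01, 1.28155443e-04, 2.41503798e-01]), 'eef_rot': array([7.06568051e-01, 1.19075107e-04, 7.07645081e-01, 1.16905782e-04]), 'wrist_force': array([ 0.16711759,  0.03667041, -0.19525974]), 'torque': array([-0.01672726, -0.06602333,  0.0204049 ]), 'opening': 0.9999566337548559}
```

View pics/scene0.png

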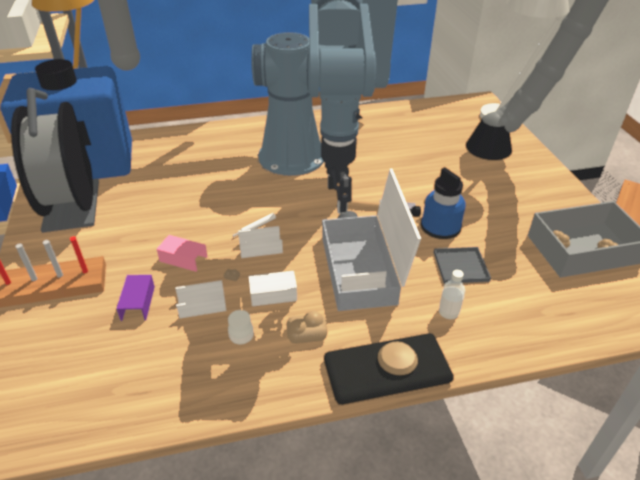

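View pics/side0.png

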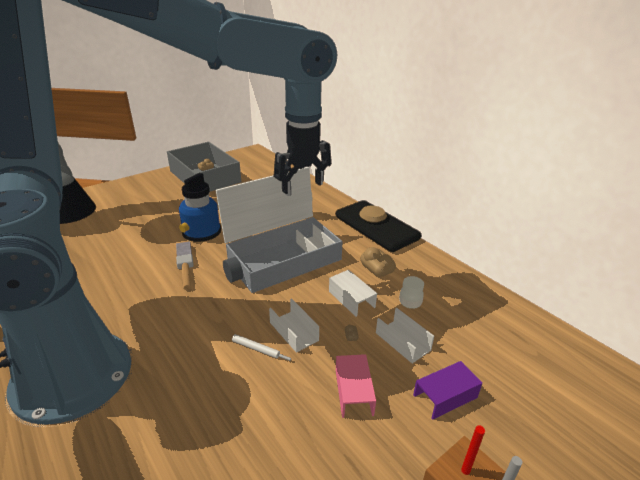

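View pics/wrist0.png

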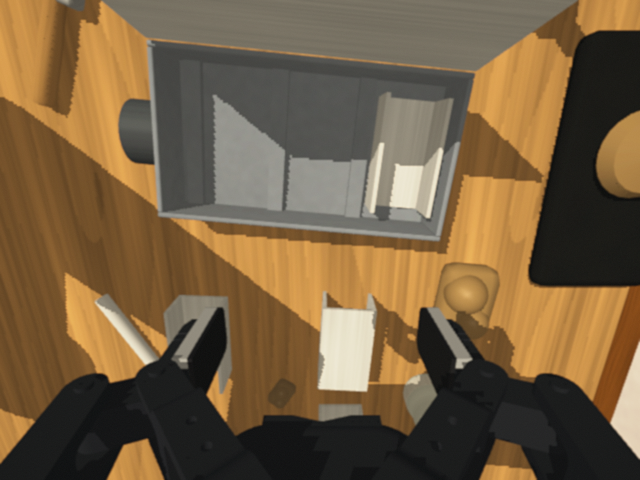

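```bash
cat >> h.py <<'E'
def ray(name,u,v,o=None):
    m,P=pose(name,o); f=240/np.tan(np.radians(m['vertical_fov'])/2)
    d=np.array([(u-m['cx'])/f,-(v-m['cy'])/f,-1.]); return P[:3,3],P[:3,:3]@d
def onz(name,u,v,z,o=None):
    c,d=ray(name,u,v,o); return c+d*(z-c[2])/d[2]
def proj(name,p,o=None):
    m,P=pose(name,o); f=240/np.tan(np.radians(m['vertical_fov'])/2)
    q=P[:3,:3].T@(np.asarray(p)-P[:3,3]); return m['cx']-f*q[0]/q[2], m['cy']+f*q[1]/q[2]
def tri(obs): # list of (c,d)
    A=np.zeros((3,3));b=np.zeros(3)
    for c,d in obs:
        d=d/np.linalg.norm(d);M=np.eye(3)-np.outer(d,d);A+=M;b+=M@c
    return np.linalg.solve(A,b)
def crop(im,x0,y0,x1,y1,s,fn):
    save(cv2.resize(im[y0:y1,x0:x1],None,fx=s,fy=s,interpolation=cv2.INTER_CUBIC),fn)
E
python3 - <<'E'
from h import *
def ld(n): return cv2.cvtColor(cv2.imread('pics/'+n),cv2.COLOR_BGR2RGB)
s=ld('scene0.png'); crop(s,310,150,510,310,4,'c1.png'); crop(s,120,200,320,350,4,'c2.png')
s=ld('side0.png'); crop(s,160,160,350,300,4,'c3.png'); crop(s,260,260,450,370,4,'c4.png')
E
```

```text
(no output)
```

View pics/c1.png

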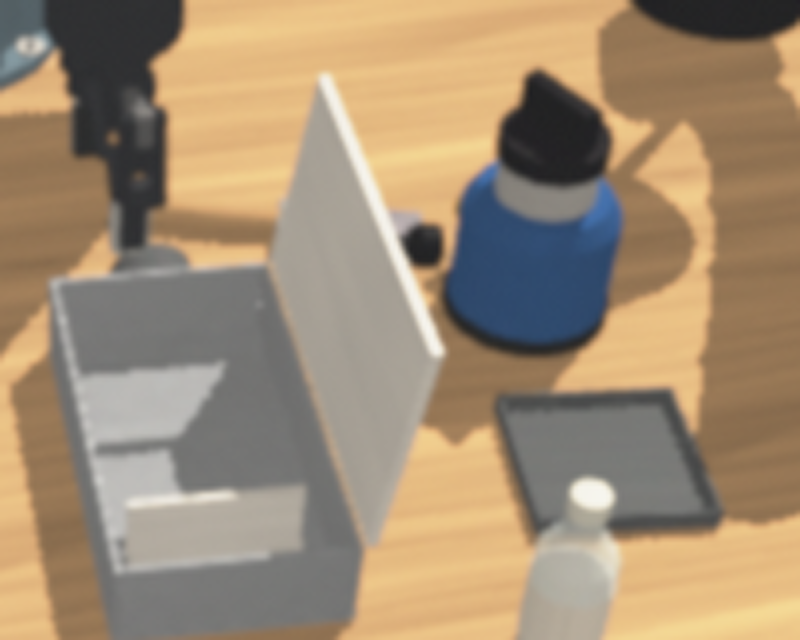

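View pics/c2.png

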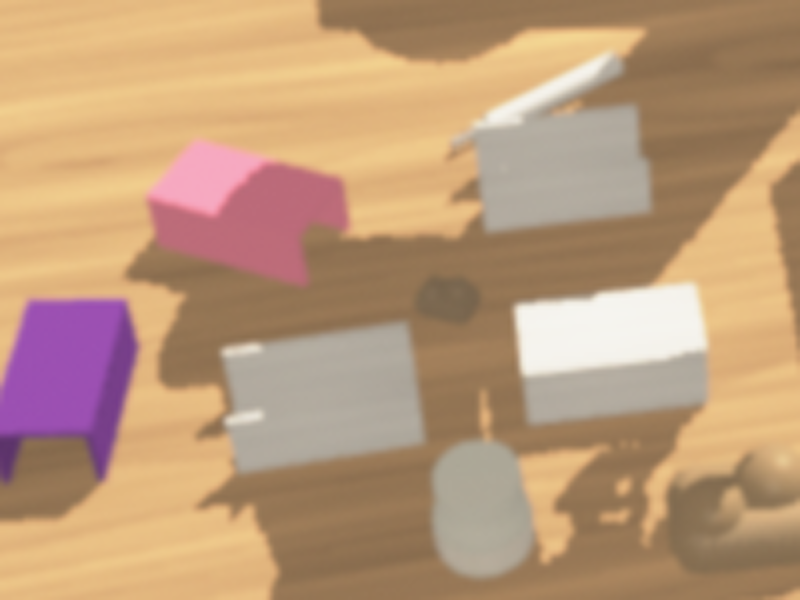

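View pics/c3.png

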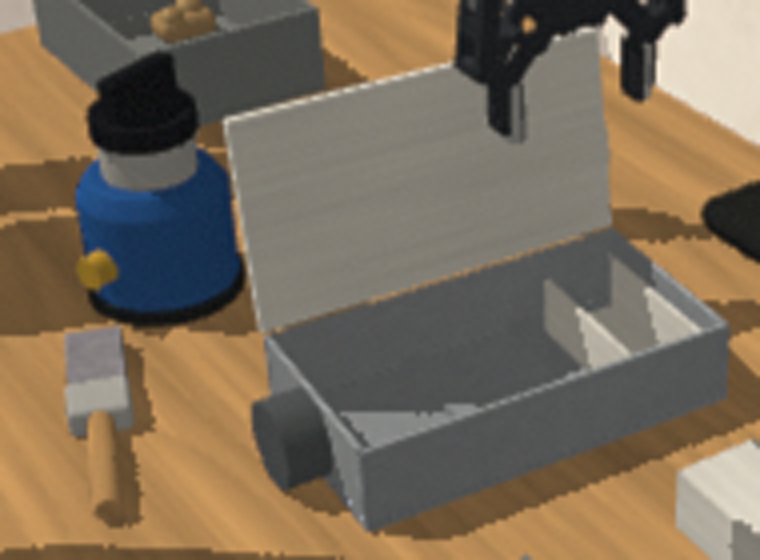

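View pics/c4.png

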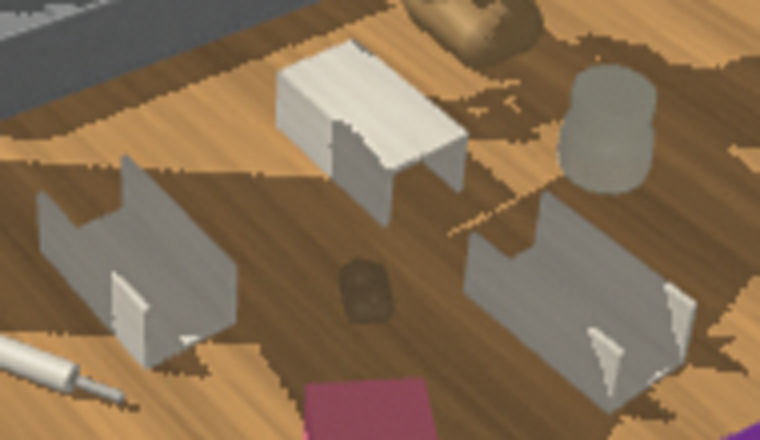

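```bash
python3 - <<'E'
from h import *
o=ctrl.get_obs()
P=lambda n,u,v,z:print(n,(u,v),(onz(n,u,v,z,o)*1000).round(1))
for u,v in [(322.5,220.8),(338.8,292.5),(399.5,286),(377,216)]: P('scene',u,v,.062)
for u,v in [(150,40),(473,72),(438,240),(160,215)]: P('wrist',u,v,.062)
for u,v in [(240+0,275)]:pass
c=lambda x,y:(160+x/4,160+y/4)
for x,y in [(365,450),(728,325),(270,335),(612,230)]: P('side',*c(x,y),.062)
print('dish rim')
for x,y in [(497,397),(670,392),(720,520),(533,528)]: P('scene',310+x/4,150+y/4,.014)
print('cap disc top z=.149, bar top z .181')
for x,y in [(555,135)]: P('scene',310+x/4,150+y/4,.149)
for x,y in [(535,72),(605,120)]: P('scene',310+x/4,150+y/4,.181)
P('scene',310+530/4,150+285/4,.02)
for x,y in [(98,90),(170,55)]: P('side',160+x/4,160+y/4,.181)
P('side',160+143/4,160+115/4,.149)
E
```

```text
scene (322.5, 220.8) [422.2   6.6  62. ]
scene (338.8, 292.5) [687.2 -16.7  62. ]
scene (399.5, 286) [698.2 128.1  62. ]
scene (377, 216) [434.4 155.2  62. ]
wrist (150, 40) [435.  152.6  62. ]
wrist (473, 72) [703.3 128.9  62. ]
wrist (438, 240) [690.3 -19.9  62. ]
wrist (160, 215) [420.6   5.2  62. ]
side (251.25, 272.5) [421.9   4.1  62. ]
side (342.0, 241.25) [687.3 -22.8  62. ]
side (227.5, 243.75) [435.6 148.4  62. ]
side (313.0, 217.5) [700.1 122.5  62. ]
dish rim
scene (434.25, 249.25) [546.1 282.9  14. ]
scene (477.5, 248.0) [566.6 397.4  14. ]
scene (490.0, 280.0) [684.8 376.5  14. ]
scene (443.25, 282.0) [665.7 259.3  14. ]
cap disc top z=.149, bar top z .181
scene (448.75, 183.75) [448.  342.4 149. ]
scene (443.75, 168.0) [419.4 334.9 181. ]
scene (461.25, 180.0) [480.5 357.7 181. ]
scene (442.5, 221.25) [447.3 345.7  20. ]
side (184.5, 182.5) [409.2 318.  181. ]
side (202.5, 173.75) [472.8 340.  181. ]
side (195.75, 188.75) [441.3 326.2 149. ]
```

Emit:
step_arm --pt "0 0 50" --pt "0 0 100" --pt "-20 45 110" --pt "-40 90 110" --pt "-60 135 110" --pt "-80 180 110" --pt "-100 225 110" --pt "-115 270 110" --pt "-127 310 110" --pt "-127 340 100" --spin '[0,0,-0.15,-0.3,-0.45,-0.6,-0.75,-0.9,-1.05,-1.2]' --fingers '[100,100,100,100,100,100,100,100,100,100]'

```text
time_s: 1.15
eef_pos: [0.4472, 0.3412, 0.344]
eef_rot: [0.599, 0.377, 0.598, -0.375]
wrist_force: [0.1, 0.0, 1.0]
opening: 1.0
```

```bash
python3 - <<'E'
from h import *
o,im=cam('wrist'); save(im,'w1.png'); print(o['eef_pos'],o['eef_rot'],o['q'])
print(proj('wrist',[.447,.340,.181],o),proj('wrist',[.447,.340,.149],o))
E
```

```text
[0.44719392 0.34116168 0.34402455] [ 0.59932795  0.37689313  0.59833347 -0.3751728 ] [4.40636185e-01 8.42659554e-02 1.51111526e+00 1.27307927e-04
 1.54340416e+00 1.56206192e+00]
(np.float64(322.2175156293769), np.float64(226.9393905657306)) (np.float64(322.1707108707503), np.float64(218.34647999700587))
```

View pics/w1.png

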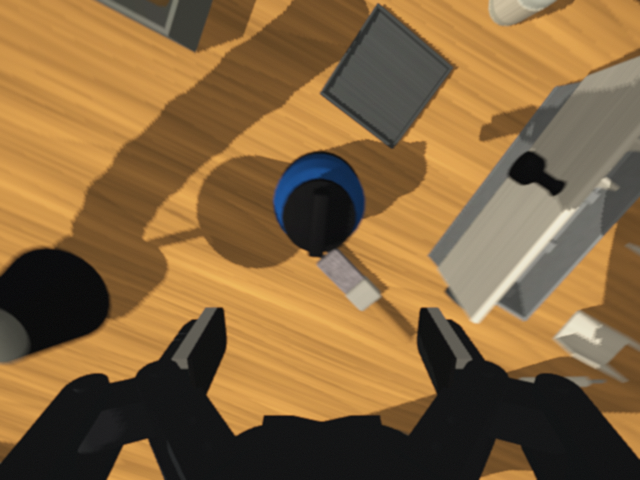

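```bash
python3 - <<'E'
from h import *
im=cv2.cvtColor(cv2.imread('pics/w1.png'),cv2.COLOR_BGR2RGB)
im=cv2.convertScaleAbs(im,alpha=2.5,beta=20)
crop(im,260,140,380,270,5,'c5.png')
E
```

```text
(no output)
```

View pics/c5.png

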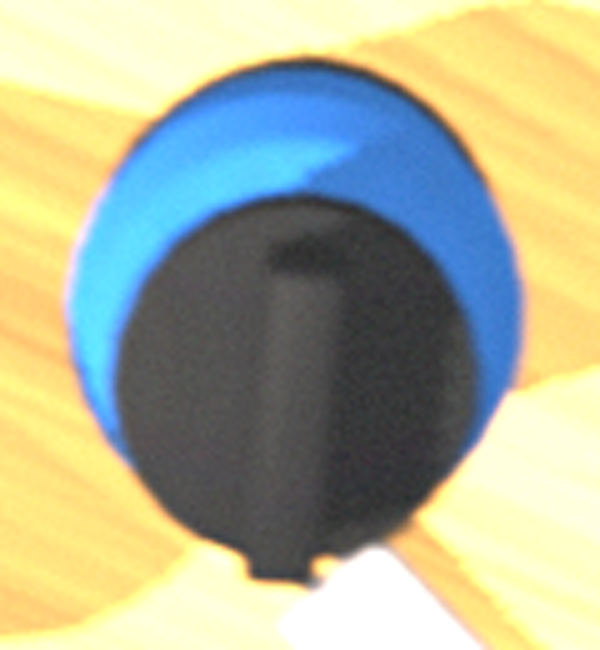

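```bash
python3 - <<'E'
from h import *
o=ctrl.get_obs(); print(o['eef_pos'])
a=onz('wrist',321.2,195,.181,o); b=onz('wrist',316.6,255,.181,o); print(a,b,(a+b)/2,np.linalg.norm(a-b),np.arctan2(*(a-b)[1::-1]))
print(onz('wrist',319.4,215.5,.146,o))
q=o['eef_rot'];M=R.from_quat([q[1],q[2],q[3],q[0]]).as_matrix();print(M.round(3))
# tri
E
```

```text
[0.44537559 0.34573955 0.34092293]
[0.47135513 0.3585931  0.181     ] [0.41833388 0.33844495 0.181     ] [0.44484451 0.34851902 0.181     ] 0.056720373495081015 0.36314841186785607
[0.44582322 0.34880755 0.146     ]
[[-0.002  0.905  0.425]
 [ 0.004  0.425 -0.905]
 [-1.    -0.    -0.004]]
```

Emit:
step_arm --pt "0 0 -20" --pt "0 0 -40" --pt "0 0 -40" --pt "0 0 -40" --pt "0 0 -40" --spin '[0,0,0,0,0]' --fingers '[60,60,60,60,60]'

```text
time_s: 1.7
eef_pos: [0.4488, 0.339, 0.3038]
eef_rot: [0.6, 0.375, 0.599, -0.374]
wrist_force: [-0.1, -0.7, -0.5]
opening: 0.601
```

```bash
cat >> h.py <<'E'
def jaw(o):
    q=o['eef_rot'];M=R.from_quat([q[1],q[2],q[3],q[0]]).as_matrix(); return np.arctan2(M[1,2],M[0,2])
E
python3 - <<'E'
from h import *
o,im=cam('wrist'); save(im,'w2.png'); print(o['eef_pos'],o['q'],np.degrees(jaw(o)),ctrl.get_obs()['eef_pos'])
import pickle; pickle.dump(o,open('o2.pkl','wb'))
im=cv2.convertScaleAbs(im,alpha=2.5,beta=20)
crop(im,220,100,420,290,3.1,'c6.png')
E
```

```text
[0.44877762 0.3390452  0.30381636] [4.35992002e-01 1.05888397e-01 1.56688035e+00 1.58674738e-05
 1.46707057e+00 1.55288622e+00] -63.99341924155194 [0.44884047 0.33908293 0.30396692]
```

View pics/c6.png

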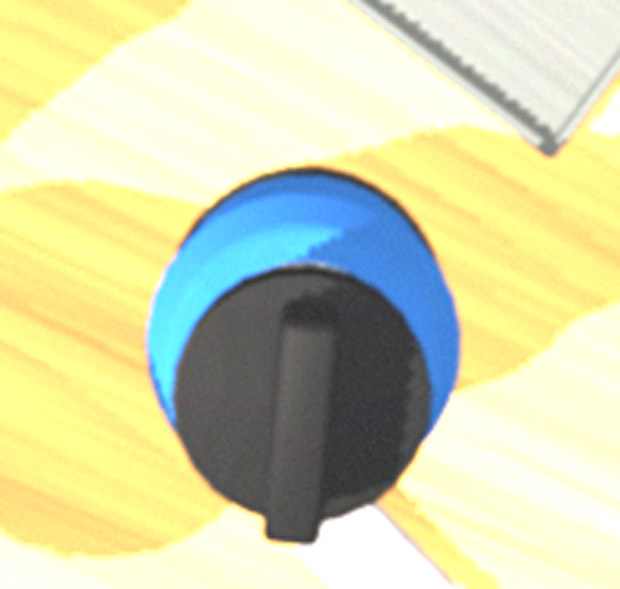

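```bash
python3 - <<'E'
from h import *
import pickle; o=pickle.load(open('o2.pkl','rb'))
g=lambda x,y:(220+x/3.1,100+y/3.1)
a=onz('wrist',*g(310,325),.181,o); b=onz('wrist',*g(292,537),.181,o); print(a,b,(a+b)/2,np.linalg.norm(a-b),np.degrees(np.arctan2(*(a-b)[1::-1])))
w=onz('wrist',*g(283,325),.181,o)-onz('wrist',*g(335,325),.181,o); print(np.linalg.norm(w))
print(onz('wrist',*g(303.5,393),.146,o))
l=onz('wrist',*g(175,393),.146,o)-onz('wrist',*g(432,393),.146,o); print(np.linalg.norm(l))
E
```

```text
[0.47392024 0.35220635 0.181     ] [0.41975916 0.33125097 0.181     ] [0.4468397  0.34172866 0.181     ] 0.05807366587961994 21.151873185580364
0.013051037066958324
[0.44820475 0.34199267 0.146     ]
0.07489440472868628
```

Emit:
step_arm --pt "0 3 -45" --pt "0 3 -90" --pt "0 3 -120" --pt "0 3 -138" --pt "0 3 -138" --pt "0 3 -138" --pt "0 3 -138" --pt "0 3 -138" --pt "0 3 -138" --pt "0 3 -138" --spin '[-0.084,-0.084,-0.084,-0.084,-0.084,-0.084,-0.084,-0.084,-0.084,-0.084]' --fingers '[60,60,60,60,60,0,0,0,0,0]'

```text
time_s: 2.75
eef_pos: [0.4495, 0.3426, 0.1665]
eef_rot: [0.584, 0.401, 0.583, -0.398]
wrist_force: [0.7, 0.3, 5.4]
opening: 0.173
```

```bash
python3 - <<'E'
from h import *
o,im=cam('wrist'); save(im,'w3.png'); print(o['eef_pos'],o['wrist_force'],o['torque'],o['opening'],np.degrees(jaw(o)))
o,im=cam('side');crop(im,130,120,290,240,4,'s3.png')
E
```

```text
[0.44945622 0.34258304 0.1664648 ] [0.6905487  0.2699901  5.43899937] [-0.04938365 -0.13386842 -0.00319077] 0.17251577713733082 -68.78727919312928
```

View pics/s3.png

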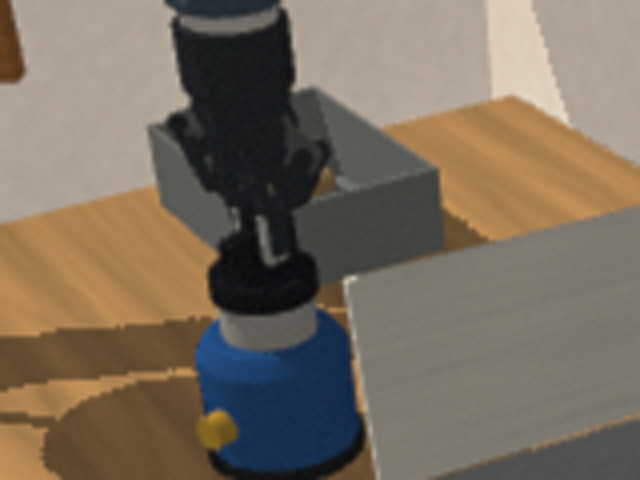

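Emit:
step_arm --pt "0 0 0" --pt "0 0 0" --pt "0 0 0" --pt "0 0 0" --pt "0 0 0" --pt "0 0 0" --pt "0 0 0" --pt "0 0 0" --pt "0 0 0" --pt "0 0 0" --spin '[0.1,0.2,0.3,0.4,0.42,0.42,0.42,0.42,0.42,0.42]' --fingers '[0,0,0,0,0,0,0,0,0,0]'

```text
time_s: 3.85
eef_pos: [0.4478, 0.3436, 0.1662]
eef_rot: [0.654, 0.27, 0.654, -0.268]
wrist_force: [-4.0, 3.3, 6.6]
opening: 0.177
```

```bash
python3 - <<'E'
from h import *
o=ctrl.get_obs(); print(o['eef_pos'],o['wrist_force'],o['torque'],o['opening'],np.degrees(jaw(o)))
E
```

```text
[0.44780225 0.3436097  0.16615344] [-3.98216789  3.33196136  6.58169937] [ 0.78449197  0.92777703 -0.20699547] 0.17722889815174198 -44.72716638629029
```

Emit:
step_arm --pt "0 0 1" --pt "0 0 1" --pt "0 0 1" --pt "0 0 1" --pt "0 0 1" --pt "0 0 1" --pt "0 0 1" --pt "0 0 1" --pt "0 0 1" --pt "0 0 1" --spin '[0,0,0,0,0,0,0,0,0,0]' --fingers '[0,0,0,0,0,0,0,0,0,0]'

```text
time_s: 4.85
eef_pos: [0.4477, 0.3435, 0.1665]
eef_rot: [0.653, 0.27, 0.654, -0.268]
wrist_force: [-3.3, 4.6, 4.2]
opening: 0.172
```

```bash
python3 - <<'E'
from h import *
o=ctrl.get_obs(); print(o['eef_pos'],o['wrist_force'],o['torque'],o['opening'],np.degrees(jaw(o)))
o,im=cam('side');crop(im,130,120,290,240,4,'s4.png')
E
```

```text
[0.44770832 0.34351935 0.16654419] [-3.34662578  4.56117389  4.15201868] [ 0.98590388  0.56857274 -0.19707289] 0.1724794959935598 -44.733967762217866
```

View pics/s4.png

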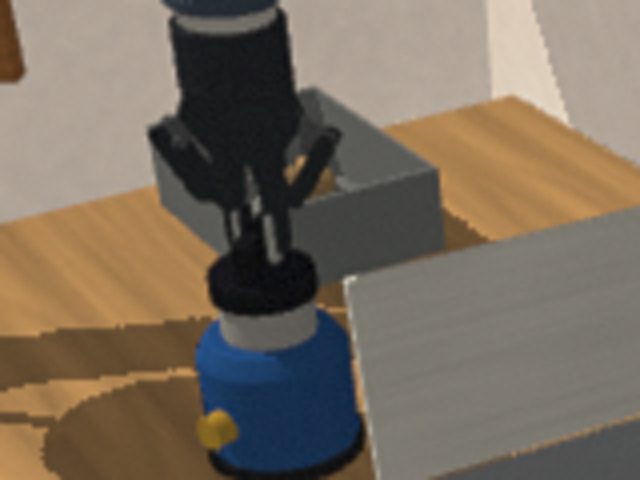

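Emit:
step_arm --pt "0 0 -4" --pt "0 0 -9" --pt "0 0 -9" --pt "0 0 -9" --pt "0 0 -9" --spin '[0,0,0,0,0]' --fingers '[0,0,0,0,0]'

```text
time_s: 5.4
eef_pos: [0.448, 0.3436, 0.1587]
eef_rot: [0.654, 0.27, 0.654, -0.268]
wrist_force: [-4.8, 2.8, 10.9]
opening: 0.172
```

```bash
python3 - <<'E'
from h import *
o=ctrl.get_obs(); print(o['eef_pos'],o['wrist_force'],o['torque'],o['opening'],np.degrees(jaw(o)))
E
```

```text
[0.44799931 0.34361167 0.15873812] [-4.84332454  2.82021852 10.85826294] [ 0.55799516  1.13750603 -0.02778232] 0.17172851681334364 -44.70376967362129
```

Emit:
step_arm --pt "0 0 0" --pt "0 0 0" --pt "0 0 0" --pt "0 0 0" --pt "0 0 0" --pt "0 0 0" --pt "0 0 0" --pt "0 0 0" --pt "0 0 0" --pt "0 0 0" --spin '[0.12,0.24,0.36,0.48,0.6,0.72,0.84,0.93,0.98,0.98]' --fingers '[0,0,0,0,0,0,0,0,0,0]'

```text
time_s: 6.4
eef_pos: [0.4459, 0.3433, 0.1582]
eef_rot: [0.702, -0.07, 0.705, 0.072]
wrist_force: [-11.0, 1.5, 13.5]
opening: 0.176
```

```bash
python3 - <<'E'
from h import *
o=ctrl.get_obs(); print(o['eef_pos'],o['wrist_force'],o['torque'],o['opening'],np.degrees(jaw(o)))
E
```

```text
[0.4458998  0.34326619 0.15820099] [-10.98538016   1.48573431  13.48094147] [ 0.3069039   2.31680558 -0.16743359] 0.17646901011384533 11.529700580938485
```

Emit:
step_arm --pt "-2 0 3" --pt "-2 0 6" --pt "-2 0 9" --pt "-2 0 9" --spin '[0,0,0,0]' --fingers '[0,0,0,0]'

```text
time_s: 6.8
eef_pos: [0.4453, 0.343, 0.1665]
eef_rot: [0.703, -0.07, 0.704, 0.071]
wrist_force: [-7.7, 3.3, 7.8]
opening: 0.173
```

```bash
python3 - <<'E'
from h import *
o=ctrl.get_obs(); print(o['eef_pos'],o['wrist_force'],o['torque'],o['opening'],np.degrees(jaw(o)))
E
```

```text
[0.44529399 0.34298926 0.16652554] [-7.68627674  3.25387029  7.75891059] [ 0.65973067  1.24940341 -0.12422899] 0.17312781128562416 11.433606747986268
```

Emit:
step_arm --pt "-1 0 5" --pt "-1 0 12" --pt "-1 0 20" --pt "-1 0 40" --pt "-1 0 60" --pt "-1 0 80" --pt "-1 0 80" --spin '[0,0,0,0,0,0,0]' --fingers '[0,0,0,0,0,0,0]'

```text
time_s: 7.5
eef_pos: [0.4473, 0.3423, 0.2495]
eef_rot: [0.706, -0.07, 0.701, 0.071]
wrist_force: [-0.3, 0.9, -0.7]
opening: 0.172
```

```bash
python3 - <<'E'
from h import *
o=ctrl.get_obs(); print(o['eef_pos'],o['wrist_force'],o['torque'],o['opening'],np.degrees(jaw(o)))
o,im=cam('scene');save(im,'sc5.png'); 
o,im=cam('wrist');save(im,'w5.png'); 
E
```

```text
[0.44734967 0.34225269 0.24952342] [-0.26945088  0.93616567 -0.74837952] [-0.03938609 -0.0342918   0.04627426] 0.1724236521542588 11.405638929768589
```

View pics/sc5.png

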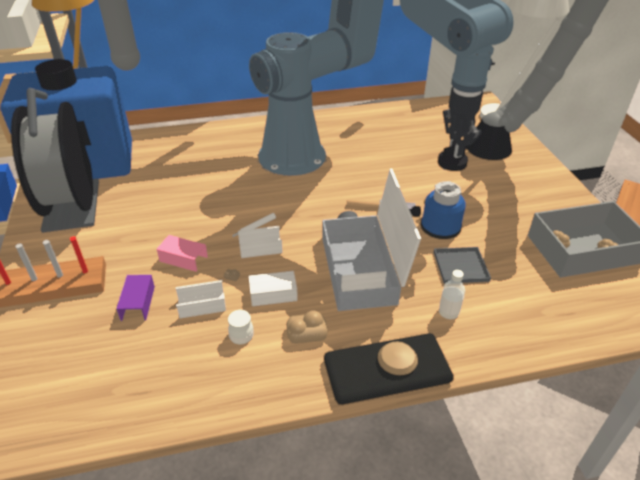

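View pics/w5.png

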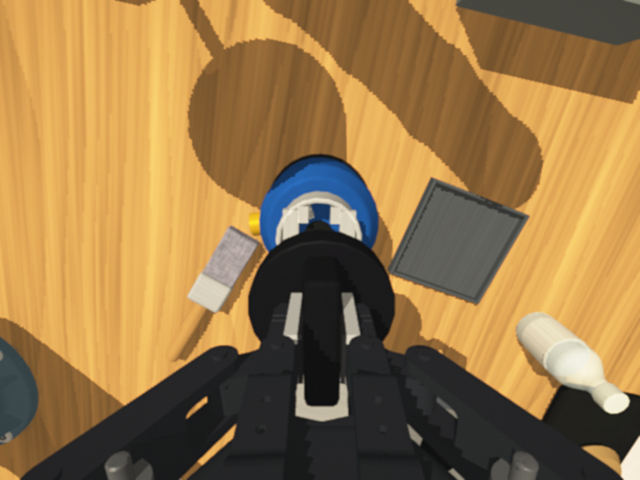

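```bash
python3 - <<'E'
from h import *
o=ctrl.get_obs()
c=[onz('wrist',u,v,.014,o) for u,v in [(433,180),(528,215),(478,303),(388,273)]]
print(np.round(c,4),np.mean(c,0))
print(onz('scene',450,316,0),onz('scene',458,274,.13))
E
```

```text
[[0.5596 0.3961 0.014 ]
 [0.6757 0.3798 0.014 ]
 [0.6588 0.2634 0.014 ]
 [0.5402 0.2804 0.014 ]] [0.60858777 0.32990155 0.014     ]
[0.76304294 0.23873039 0.        ] [0.75276069 0.24008898 0.13      ]
```

Emit:
step_arm --pt "40 0 0" --pt "80 -4 0" --pt "120 -8 -10" --pt "150 -12 -40" --pt "163 -12 -80" --pt "165 -12 -120" --pt "165 -12 -160" --pt "165 -12 -180" --pt "165 -12 -180" --spin '[0,0,0,0,0,0,0,0,0]' --fingers '[0,0,0,0,0,0,0,0,0]'

```text
time_s: 8.5
eef_pos: [0.6059, 0.3281, 0.0588]
eef_rot: [0.7, -0.071, 0.707, 0.069]
wrist_force: [-0.9, 0.9, -0.9]
opening: 0.176
```

```bash
python3 - <<'E'
from h import *
o=ctrl.get_obs(); print(o['eef_pos'],o['wrist_force'],o['torque'],o['opening'],np.degrees(jaw(o)))
o,im=cam('scene');crop(im,380,150,540,310,4,'sc6.png'); 
E
```

```text
[0.60594082 0.32812355 0.05877027] [-0.93644822  0.87933236 -0.86376418] [-0.02401681 -0.01723397  0.01258137] 0.1757821416228267 11.410654965085627
```

View pics/sc6.png

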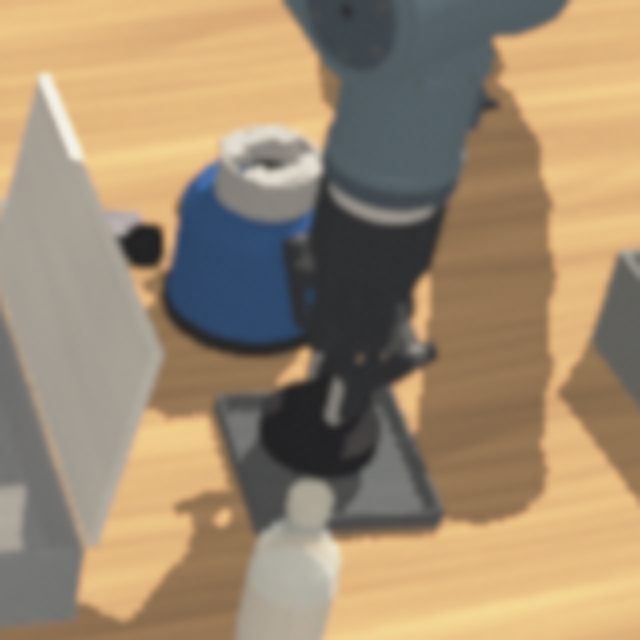

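Emit:
step_arm --pt "4 1 -3" --pt "4 1 -5" --pt "4 1 -6" --pt "4 1 -7" --pt "4 1 -7" --spin '[0,0,0,0,0]' --fingers '[0,0,0,0,0]'

```text
time_s: 9.05
eef_pos: [0.6143, 0.3311, 0.0591]
eef_rot: [0.704, -0.07, 0.703, 0.07]
wrist_force: [-1.5, 0.6, -1.1]
opening: 0.172
```

Emit:
step_arm --pt "0 0 -3" --pt "0 0 -5" --pt "0 0 -6" --pt "0 0 -7" --pt "0 0 -7" --spin '[0,0,0,0,0]' --fingers '[0,0,0,0,0]'

```text
time_s: 9.55
eef_pos: [0.6143, 0.3311, 0.0531]
eef_rot: [0.704, -0.071, 0.704, 0.07]
wrist_force: [-3.9, -2.6, 9.8]
opening: 0.176
```

Contact (9.8 N). Release, then rise.

Emit:
step_arm --pt "0 0 0" --pt "0 0 0" --pt "0 0 0" --pt "0 0 0" --pt "0 0 20" --pt "0 0 50" --pt "0 0 100" --pt "0 0 150" --pt "0 0 170" --pt "0 0 170" --spin '[0,0,0,0,0,0,0,0,0,0]' --fingers '[50,50,50,50,60,60,60,60,60,60]'

```text
time_s: 10.55
eef_pos: [0.6166, 0.3319, 0.2273]
eef_rot: [0.707, -0.07, 0.7, 0.071]
wrist_force: [0.4, 0.4, 1.4]
opening: 0.601
```

```bash
python3 - <<'E'
from h import *
import pickle
o,im=cam('wrist');save(im,'w7.png');print(o['eef_pos'],o['opening']);  pickle.dump(o,open('o7.pkl','wb'))
o,im=cam('side');save(im,'s7.png')
o,im=cam('scene');crop(im,380,150,540,310,4,'sc7.png'); crop(im,120,200,320,350,4,'sc7b.png')
E
```

```text
[0.61658522 0.33191675 0.22733269] 0.6014860254726548
```

View pics/w7.png

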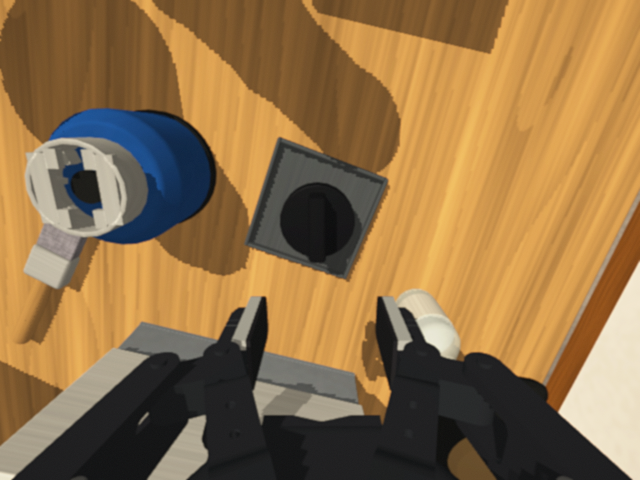

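View pics/sc7.png

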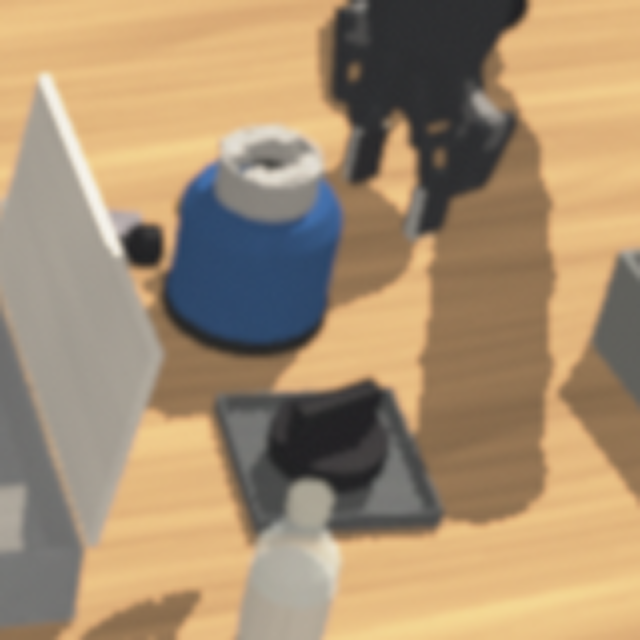

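View pics/sc7b.png

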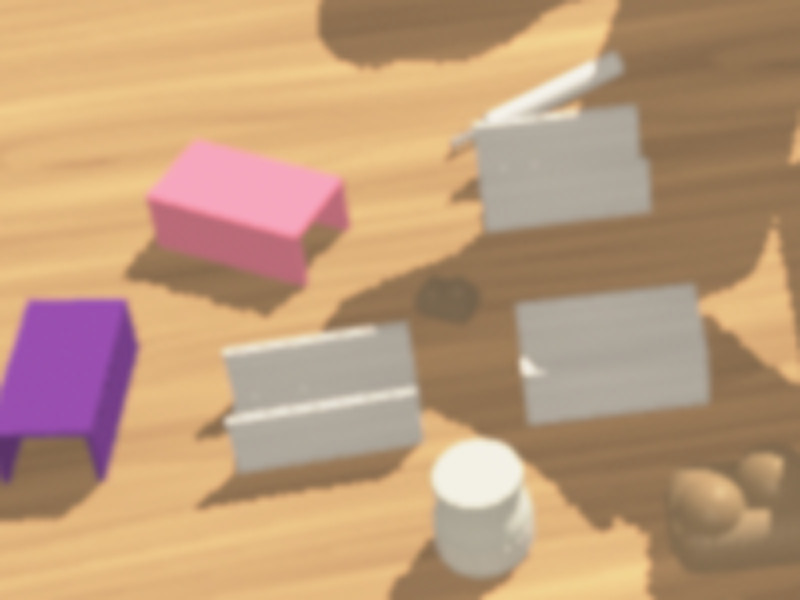

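View pics/s7.png

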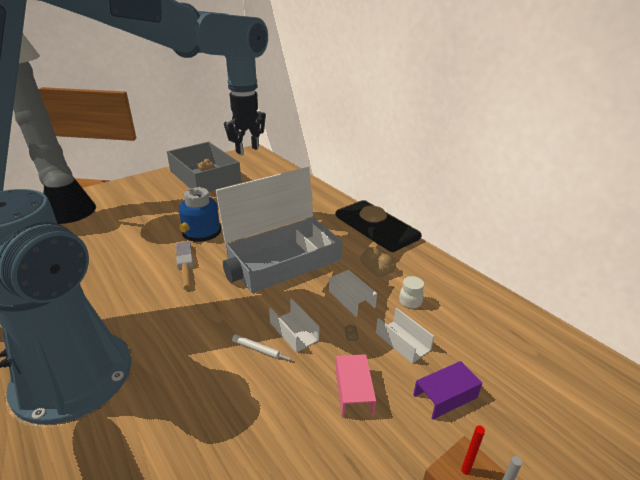

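```bash
python3 - <<'E'
from h import *
g=lambda x,y:(120+x/4,200+y/4)
for n,pts in {'A':[(485,230),(652,210)],'B':[(237,472),(422,440)],'d':[(527,424),(710,402)]}.items():
    print(n,[onz('scene',*g(*p),0.0).round(3) for p in pts])
for n,p,z in [('jar',(482,470),.06),('stone',(740,500),.03),('pen',(550,95),.01),('A rim',(475,125),.044),('A rim',(637,105),.044)]: print(n,onz('scene',*g(*p),z).round(3))
E
```

```text
A [array([ 0.451, -0.22 ,  0.   ]), array([ 0.456, -0.109,  0.   ])]
B [array([ 0.628, -0.389,  0.   ]), array([ 0.627, -0.28 ,  0.   ])]
d [array([ 0.628, -0.217,  0.   ]), array([ 0.634, -0.105,  0.   ])]
jar [ 0.711 -0.249  0.06 ]
stone [ 0.739 -0.108  0.03 ]
pen [ 0.333 -0.159  0.01 ]
A rim [ 0.395 -0.216  0.044]
A rim [ 0.398 -0.107  0.044]
```

Emit:
step_arm --pt "0 0 45" --pt "0 -20 90" --pt "-10 -70 105" --pt "-20 -120 105" --pt "-30 -170 105" --pt "-40 -220 105" --pt "-60 -270 105" --pt "-80 -320 105" --pt "-90 -370 105" --pt "-100 -420 105" --spin '[-0.05,-0.1,-0.15,-0.2,-0.22,-0.22,-0.22,-0.22,-0.22,-0.22]' --fingers '[60,60,60,60,60,100,100,100,100,100]'

```text
time_s: 11.7
eef_pos: [0.5156, -0.0752, 0.3243]
eef_rot: [0.706, 0.008, 0.708, -0.007]
wrist_force: [0.9, -1.0, -0.0]
opening: 1.0
```

Emit:
step_arm --pt "-10 -50 0" --pt "-14 -100 0" --pt "-14 -110 0" --pt "-14 -110 0" --pt "-14 -110 0" --spin '[0,0,0,0,0]' --fingers '[100,100,100,100,100]'

```text
time_s: 12.2
eef_pos: [0.5031, -0.1828, 0.3251]
eef_rot: [0.706, 0.008, 0.708, -0.007]
wrist_force: [-0.2, -0.2, -0.3]
opening: 1.003
```

```bash
python3 - <<'E'
from h import *
import pickle
o,im=cam('wrist');save(im,'w8.png');print(o['eef_pos'],o['opening'],np.degrees(jaw(o)));  pickle.dump(o,open('o8.pkl','wb'))
E
```

```text
[ 0.50305666 -0.18278855  0.32511161] 1.0029700284396712 -1.176310108213673
```

View pics/w8.png

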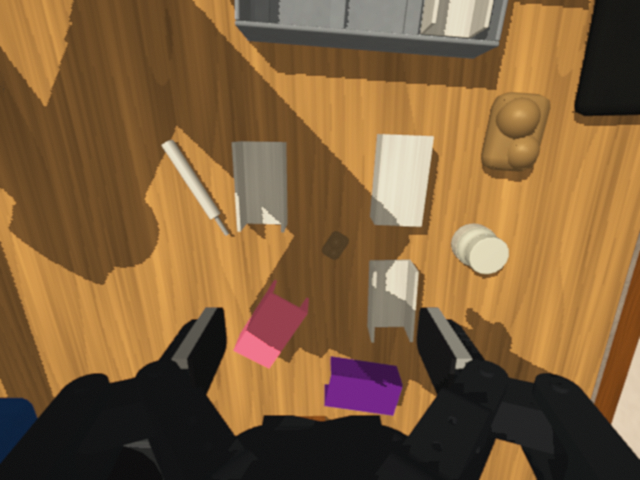

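```bash
python3 - <<'E'
from h import *
im=cv2.cvtColor(cv2.imread('pics/w8.png'),cv2.COLOR_BGR2RGB)
im=cv2.convertScaleAbs(im,alpha=1.6,beta=20)
crop(im,210,120,450,360,3.3,'c8.png')
E
```

```text
(no output)
```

View pics/c8.png

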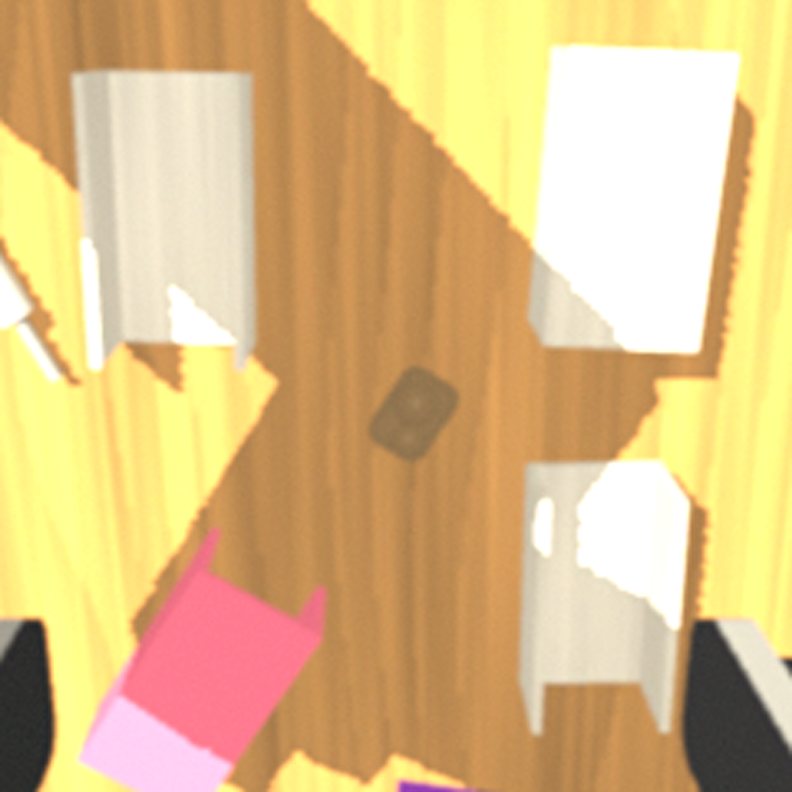

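```bash
python3 - <<'E'
from h import *
import pickle; o=pickle.load(open('o8.pkl','rb'))
g=lambda p:(210+p[0]/3.3,120+p[1]/3.3)
W=lambda p,z:(onz('wrist',*g(p),z,o)*1000).round(1)
def seg(n,p,q,z):
    a,b=W(p,z),W(q,z); print(n,a,b,'len',np.linalg.norm(a-b).round(1),'ang',np.degrees(np.arctan2(*(a-b)[1::-1])).round(1),'mid',((a+b)/2).round(1))
seg('A left rim',(72,73),(93,370),44); 
import sys
for n,p,q,z in [('A left rim',(72,73),(93,370),.044),('A right base',(252,73),(256,345),0),('A bot rims',(93,370),(243,370),.044),
 ('B right rim',(690,500),(671,733),.044),('B left base',(527,463),(520,670),0),('B bot rims',(532,733),(671,733),.044),
 ('d top edge',(552,45),(740,52),.044),('d right',(740,52),(700,353),.044),('d bottom',(540,348),(700,353),.044),('d diag',(552,45),(700,353),.044)]: seg(n,p,q,z)
E
```

```text
A left rim [11812.7   949.6 44000. ] [12179.  12659.2 44000. ] len 11715.3 ang -91.8 mid [11995.8  6804.4 44000. ]
A left rim [ 398.8 -111.1   44. ] [ 395.3 -222.5   44. ] len 111.5 ang 88.2 mid [ 397.  -166.8   44. ]
A right base [ 459.  -113.6    0. ] [ 454.7 -225.6    0. ] len 112.1 ang 87.8 mid [ 456.8 -169.6    0. ]
A bot rims [ 395.3 -222.5   44. ] [ 454.1 -223.7   44. ] len 58.8 ang 178.8 mid [ 424.7 -223.1   44. ]
B right rim [ 632.9 -282.5   44. ] [ 632.5 -393.4   44. ] len 110.9 ang 89.8 mid [ 632.7 -338.    44. ]
B left base [ 572.6 -282.4    0. ] [ 571.9 -388.     0. ] len 105.6 ang 89.6 mid [ 572.2 -335.2    0. ]
B bot rims [ 571.6 -392.3   44. ] [ 632.5 -393.4   44. ] len 60.9 ang 179.0 mid [ 602.  -392.8   44. ]
d top edge [ 571.1 -105.    44. ] [ 638.4 -108.8   44. ] len 67.4 ang 176.8 mid [ 604.8 -106.9   44. ]
d right [ 638.4 -108.8   44. ] [ 632.4 -220.4   44. ] len 111.8 ang 86.9 mid [ 635.4 -164.6   44. ]
d bottom [ 570.1 -217.1   44. ] [ 632.4 -220.4   44. ] len 62.4 ang 177.0 mid [ 601.2 -218.8   44. ]
d diag [ 571.1 -105.    44. ] [ 632.4 -220.4   44. ] len 130.7 ang 118.0 mid [ 601.8 -162.7   44. ]
```

Emit:
step_arm --pt "-30 10 -45" --pt "-60 20 -95" --pt "-76 25 -145" --pt "-76 25 -195" --pt "-76 25 -240" --pt "-76 25 -260" --pt "-76 25 -260" --spin '[-0.015,-0.015,-0.015,-0.015,-0.015,-0.015,-0.015]' --fingers '[100,100,100,100,100,100,100]'

```text
time_s: 12.95
eef_pos: [0.4242, -0.1549, 0.0625]
eef_rot: [0.704, 0.014, 0.71, -0.01]
wrist_force: [-0.3, 0.1, 0.4]
opening: 1.004
```

```bash
python3 - <<'E'
from h import *
o,im=cam('wrist');save(im,'w9.png');print(o['eef_pos'],o['opening'],np.degrees(jaw(o)),o['wrist_force'])
E
```

```text
[ 0.42417509 -0.1548652   0.06252242] 1.0038801097573318 -1.8912081370903318 [-0.25127649  0.13053248  0.40110984]
```

View pics/w9.png

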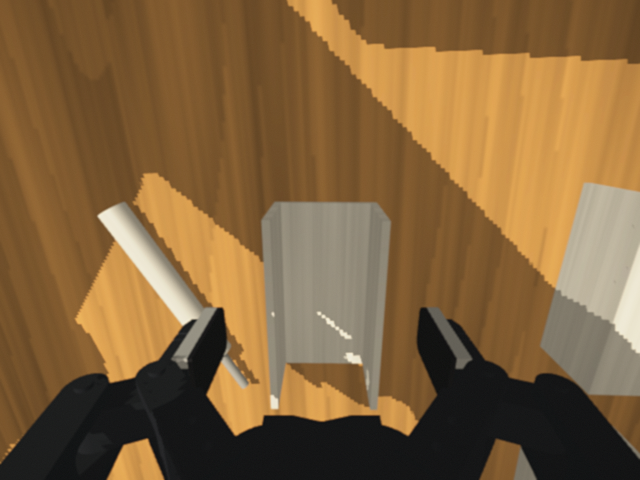

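Emit:
step_arm --pt "3 0 -20" --pt "3 0 -40" --pt "3 0 -40" --pt "3 0 -40" --pt "3 0 -40" --pt "3 0 -40" --pt "3 0 -40" --pt "3 0 -40" --spin '[0,0,0,0,0,0,0,0]' --fingers '[100,100,100,50,50,50,50,50]'

```text
time_s: 13.8
eef_pos: [0.4317, -0.1596, 0.0287]
eef_rot: [0.708, 0.012, 0.706, -0.013]
wrist_force: [-1.3, 1.5, 7.7]
opening: 0.69
```

Emit:
step_arm --pt "0 0 10" --pt "0 0 40" --pt "0 0 80" --pt "0 0 120" --pt "0 0 150" --pt "0 0 150" --spin '[0,0,0,0,0,0]' --fingers '[50,50,50,50,50,50]'

```text
time_s: 14.4
eef_pos: [0.4332, -0.1607, 0.1827]
eef_rot: [0.71, 0.01, 0.704, -0.015]
wrist_force: [0.7, -0.9, -1.1]
opening: 0.686
```

```bash
python3 - <<'E'
from h import *
o,im=cam('wrist');save(im,'w10.png');print(o['eef_pos'],o['opening'],np.degrees(jaw(o)),o['wrist_force'])
E
```

```text
[ 0.43317827 -0.1607212   0.18267382] 0.6863293298756465 -2.024181732893308 [ 0.69047717 -0.91593609 -1.14207688]
```

View pics/w10.png

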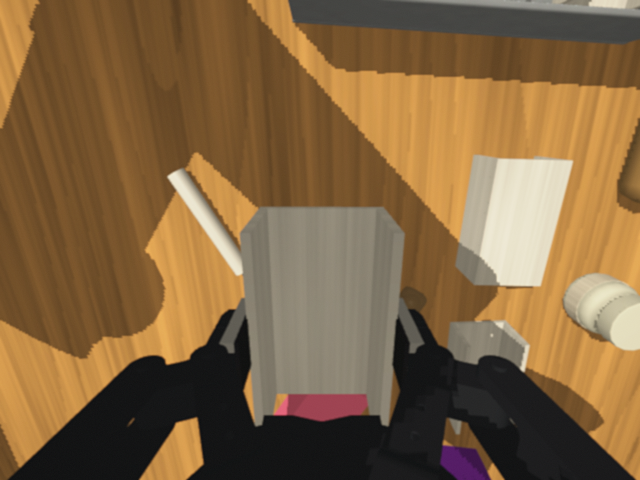

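Emit:
step_arm --pt "0 0 0" --pt "0 0 0" --pt "0 0 0" --spin '[0,0,0]' --fingers '[50,50,50]'

```text
time_s: 14.75
eef_pos: [0.4295, -0.1584, 0.1752]
eef_rot: [0.706, 0.013, 0.708, -0.012]
wrist_force: [0.8, -0.2, -1.0]
opening: 0.69
```

```bash
python3 - <<'E'
from h import *
o=ctrl.get_obs(); o=dict(o); e=np.array([.43317827,-.1607212,.18267382]); 
o['eef_pos']=e; o['eef_rot']=np.array([.71,.010,.704,-.015])
for z in (.017,):
  P=[onz('wrist',u,v,e[2]+z,o)-e for u,v in [(243,237),(403,237),(380,422),(257,422)]]
  print(np.round(P,4),np.mean(P,0))
E
```

```text
[[-0.0256  0.0465  0.017 ]
 [ 0.0325  0.0443  0.017 ]
 [ 0.026  -0.0428  0.017 ]
 [-0.029  -0.0403  0.017 ]] [0.00095068 0.00192905 0.017     ]
```

Emit:
step_arm --pt "10 40 0" --pt "22 90 0" --pt "33 140 0" --pt "45 190 0" --pt "54 225 0" --pt "57 242 0" --pt "57 242 0" --pt "57 242 0" --pt "57 242 0" --pt "57 242 0" --spin '[-0.02,-0.04,-0.055,-0.055,-0.055,-0.055,-0.055,-0.055,-0.055,-0.055]' --fingers '[50,50,50,50,50,50,50,50,50,50]'

```text
time_s: 15.75
eef_pos: [0.4872, 0.082, 0.1763]
eef_rot: [0.706, 0.033, 0.707, -0.033]
wrist_force: [0.8, 0.8, -2.5]
opening: 0.69
```

```bash
python3 - <<'E'
from h import *
import pickle
o,im=cam('wrist');save(im,'w11.png');print(o['eef_pos'],o['opening'],np.degrees(jaw(o)),o['wrist_force']);pickle.dump(o,open('o11.pkl','wb'))
E
```

```text
[0.48717505 0.08198068 0.17631976] 0.6899497565867658 -5.289964368578161 [ 0.83017682  0.7934461  -2.46814769]
```

View pics/w11.png

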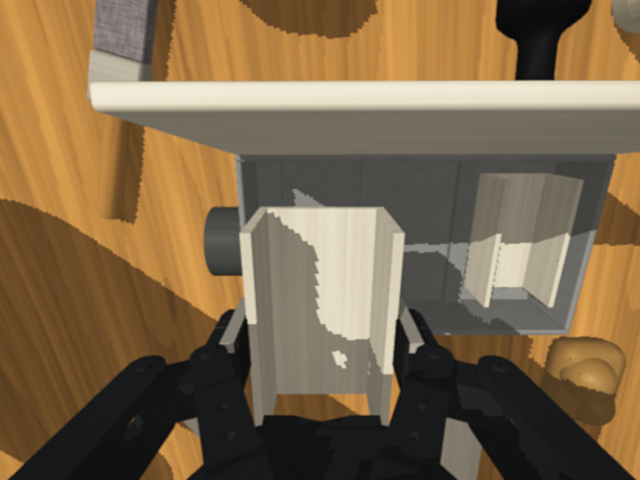

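```bash
python3 - <<'E'
from h import *
im=cv2.cvtColor(cv2.imread('pics/w11.png'),cv2.COLOR_BGR2RGB)
im=cv2.convertScaleAbs(im,alpha=1.8,beta=20)
crop(im,220,140,630,350,1.95,'c11.png')
E
```

```text
(no output)
```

View pics/c11.png

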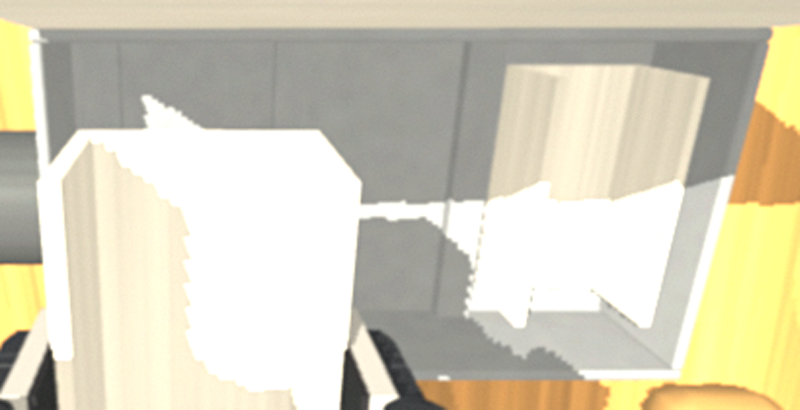

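```bash
cat >> h.py <<'E'
def boxp(x,y,z,C=(.561,.067),yaw=84.9):
    a=np.radians(yaw); return np.array([C[0]+x*np.cos(a)-y*np.sin(a),C[1]+x*np.sin(a)+y*np.cos(a),z])
E
python3 - <<'E'
from h import *
import pickle; o=pickle.load(open('o11.pkl','rb'))
from scipy.optimize import least_squares
obs=[((-.075,-.137,.062),(566.5,333)),((.075,-.137,.062),(615.5,159)),((.075,.137,.062),(238.5,157.5)),
 ((-.055,-.127,.049),(220+650/1.95,140+328/1.95)),((-.055,-.067,.049),(220+515/1.95,140+328/1.95)),((.055,-.127,.049),(220+710/1.95,140+78/1.95)),((.055,-.067,.049),(220+508/1.95,140+66/1.95))]
def r(p): return np.concatenate([np.array(proj('wrist',boxp(*b,C=p[:2],yaw=p[2]),o))-q for b,q in obs])
print(r([.561,.067,84.9]).reshape(-1,2).round(1))
s=least_squares(r,[.561,.067,84.9],loss='soft_l1',f_scale=2); print(s.x, r(s.x).reshape(-1,2).round(1))
for x,y,z in [(.07,.040,.013),(.07,.024,.013),(.07,-.046,.005),(.07,-.046,.013)]: 
    u,v=proj('wrist',boxp(x,y,z,C=s.x[:2],yaw=s.x[2]),o); print((x,y,z),(u-220)*1.95,(v-140)*1.95)
E
```

```text
[[ 0.8  0.1]
 [ 0.1 -6.7]
 [-5.8 -3.9]
 [-2.5 -3.3]
 [-1.9 -3.1]
 [-2.7 -1.9]
 [23.   4.5]]
[5.62290915e-01 6.44768874e-02 8.49662390e+01] [[ 2.1  2.3]
 [ 1.2 -3.5]
 [-3.5 -0.2]
 [-1.3 -1. ]
 [-0.5 -0.8]
 [-1.5  1. ]
 [24.4  7.5]]
(0.07, 0.04, 0.013) 276.6750711088623 35.84031332439089
(0.07, 0.024, 0.013) 312.8813488725391 35.67335110475479
(0.07, -0.046, 0.005) 464.3834908409269 33.567054470413986
(0.07, -0.046, 0.013) 471.38874457418206 34.94240751569511
```

Emit:
step_arm --pt "0 0 -35" --pt "0 0 -70" --pt "0 0 -100" --pt "0 0 -120" --pt "0 0 -130" --pt "0 0 -130" --pt "0 0 -130" --spin '[0,0,0,0,0,0,0]' --fingers '[50,50,50,50,50,50,50]'

```text
time_s: 16.5
eef_pos: [0.4881, 0.0828, 0.0474]
eef_rot: [0.707, 0.032, 0.706, -0.032]
wrist_force: [0.2, -0.3, -0.7]
opening: 0.691
```

Emit:
step_arm --pt "0 0 -4" --pt "0 0 -8" --pt "0 0 -11" --pt "0 0 -13" --pt "0 0 -13" --pt "0 0 -13" --spin '[0,0,0,0,0,0]' --fingers '[50,50,50,50,50,50]'

```text
time_s: 17.1
eef_pos: [0.4874, 0.0832, 0.0338]
eef_rot: [0.706, 0.032, 0.706, -0.032]
wrist_force: [-1.6, 0.2, 3.7]
opening: 0.687
```

Emit:
step_arm --pt "0 0 -1" --pt "0 0 -2" --pt "0 0 -2" --spin '[0,0,0]' --fingers '[50,50,50]'

```text
time_s: 17.4
eef_pos: [0.4875, 0.0832, 0.0337]
eef_rot: [0.706, 0.032, 0.707, -0.032]
wrist_force: [-12.4, 0.1, 27.0]
opening: 0.689
```

```bash
python3 - <<'E'
from h import *
o,im=cam('side');crop(im,210,200,370,300,5,'s12.png')
o,im=cam('scene');crop(im,310,200,420,320,5,'sc12.png')
E
```

```text
(no output)
```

View pics/s12.png

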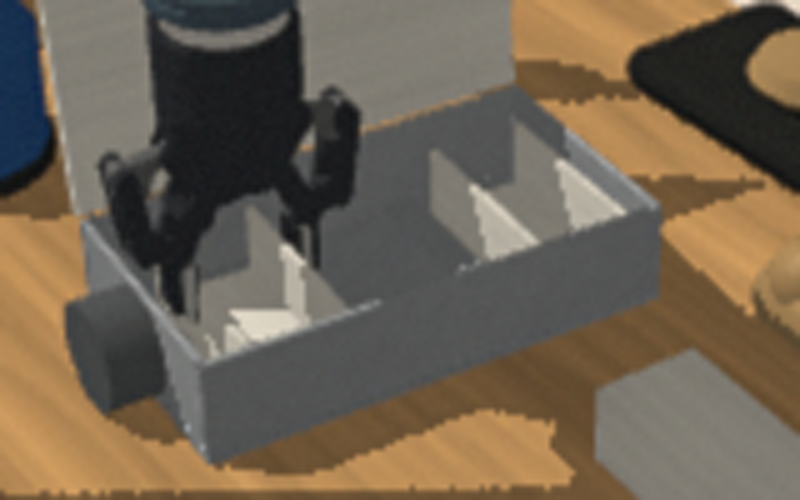

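View pics/sc12.png

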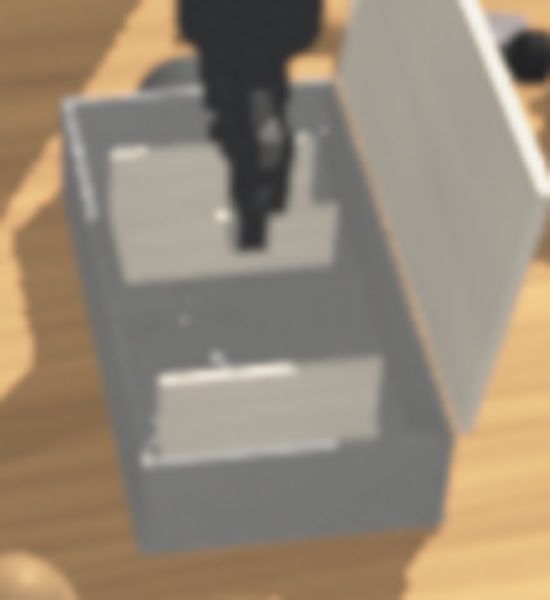

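Emit:
step_arm --pt "0 0 1" --pt "0 0 1" --pt "0 0 1" --pt "0 0 1" --pt "0 0 20" --pt "0 0 50" --pt "0 0 100" --pt "0 0 150" --pt "0 0 150" --pt "0 0 150" --spin '[0,0,0,0,0,0,0,0,0,0]' --fingers '[80,80,80,80,80,80,80,80,100,100]'

```text
time_s: 18.5
eef_pos: [0.4882, 0.0831, 0.1828]
eef_rot: [0.708, 0.032, 0.705, -0.032]
wrist_force: [0.1, -0.5, -0.9]
opening: 0.999
```

```bash
python3 - <<'E'
from h import *
import pickle
o,im=cam('wrist');save(im,'w13.png');print(o['eef_pos'],o['opening'],np.degrees(jaw(o)),o['wrist_force']);pickle.dump(o,open('o13.pkl','wb'))
E
```

```text
[0.48824863 0.08306491 0.18277927] 0.9993775892479732 -5.186722650273326 [ 0.14508782 -0.53432968 -0.92513029]
```

View pics/w13.png

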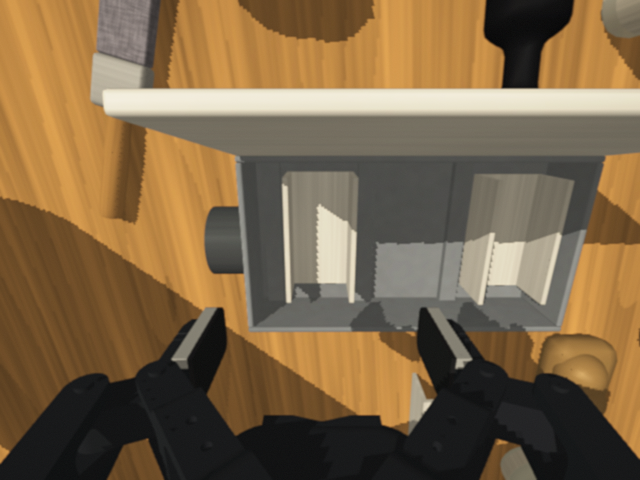

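```bash
python3 - <<'E'
from h import *
import pickle; o=pickle.load(open('o13.pkl','rb'))
C=np.array([.5617,.066]);a=np.radians(85)
def B(p): d=p[:2]-C; return np.round([d@[np.cos(a),np.sin(a)]*1000,d@[-np.sin(a),np.cos(a)]*1000],1)
for n,u,v,z in [('A nl',286,304,.049),('A nr',354,303,.049),('far nl',475,304,.049),('far nr',549,305,.049),('A fl',282,172,.049),('A fr',357,171,.049),
 ('rim',249,331,.062),('rim',559,331,.062),('rimhinge',238,157,.062),('rimhinge',605,157,.062)]: print(n,B(onz('wrist',u,v,z,o)))
E
```

```text
A nl [-54.7 104.9]
A nr [-53.9  43.9]
far nl [-55.5 -64.8]
far nr [ -56.8 -131.6]
A fl [ 61.9 103.7]
A fr [62.5 44.8]
rim [-73.9 136.8]
rim [ -75.4 -136. ]
rimhinge [ 74.4 134.2]
rimhinge [  73.5 -136.9]
```

Emit:
step_arm --pt "12 -45 20" --pt "25 -90 20" --pt "37 -135 20" --pt "50 -180 20" --pt "62 -225 20" --pt "75 -270 20" --pt "87 -315 20" --pt "100 -360 20" --pt "110 -400 0" --pt "114 -413 -40" --spin '[0.02,0.04,0.06,0.083,0.083,0.083,0.083,0.083,0.083,0.083]' --fingers '[100,100,100,100,100,100,100,100,100,100]'

```text
time_s: 19.55
eef_pos: [0.6024, -0.3354, 0.1417]
eef_rot: [0.708, 0.002, 0.706, -0.005]
wrist_force: [0.8, 0.8, -0.6]
opening: 1.001
```

Emit:
step_arm --pt "0 0 -30" --pt "0 0 -40" --pt "0 0 -40" --pt "0 0 -40" --spin '[0,0,0,0]' --fingers '[100,100,100,100]'

```text
time_s: 19.95
eef_pos: [0.6017, -0.3296, 0.102]
eef_rot: [0.707, 0.002, 0.707, -0.003]
wrist_force: [0.2, -0.3, 1.1]
opening: 0.996
```

```bash
python3 - <<'E'
from h import *
o,im=cam('wrist');save(im,'w14.png');print(o['eef_pos'],o['opening'],np.degrees(jaw(o)),o['wrist_force'])
E
```

```text
[ 0.60170341 -0.32961421  0.10204995] 0.9957912697663389 -0.3981746662782478 [ 0.20156947 -0.25095813  1.10626192]
```

View pics/w14.png

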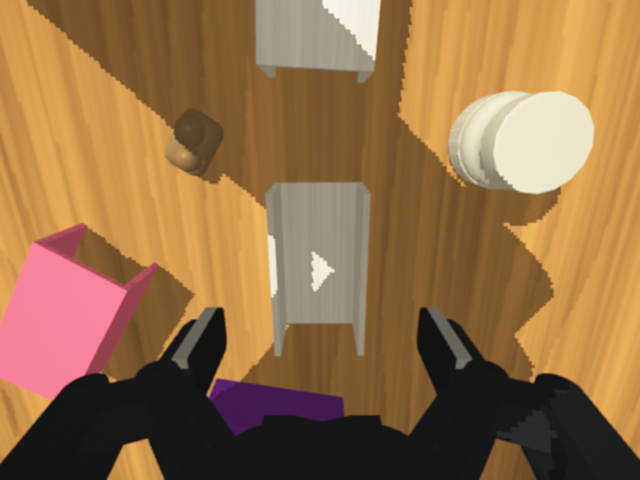

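Emit:
step_arm --pt "0 0 -40" --pt "0 0 -70" --pt "0 0 -78" --pt "0 0 -78" --pt "0 0 -78" --pt "0 0 -78" --pt "0 0 -78" --pt "0 0 -78" --pt "0 0 -78" --spin '[0,0,0,0,0,0,0,0,0]' --fingers '[100,100,100,100,50,50,50,50,50]'

```text
time_s: 20.9
eef_pos: [0.603, -0.3312, 0.0267]
eef_rot: [0.708, 0.002, 0.706, -0.004]
wrist_force: [0.6, 0.2, 7.1]
opening: 0.687
```

Emit:
step_arm --pt "0 0 10" --pt "0 0 40" --pt "0 0 80" --pt "0 0 120" --pt "0 0 150" --pt "0 0 150" --pt "0 0 150" --pt "0 0 150" --spin '[0,0,0,0,0,0,0,0]' --fingers '[50,50,50,50,50,50,50,50]'

```text
time_s: 21.7
eef_pos: [0.6003, -0.3291, 0.1716]
eef_rot: [0.706, 0.003, 0.708, -0.002]
wrist_force: [-1.2, 0.8, -1.9]
opening: 0.689
```

```bash
python3 - <<'E'
from h import *
o,im=cam('wrist');save(im,'w15.png');e=o['eef_pos'];print(e,o['opening'],np.degrees(jaw(o)),o['wrist_force'])
E
```

```text
[ 0.60026954 -0.32908316  0.17161806] 0.6886865682350792 -0.43460588868422734 [-1.19906541  0.75660082 -1.91292794]
```

View pics/w15.png

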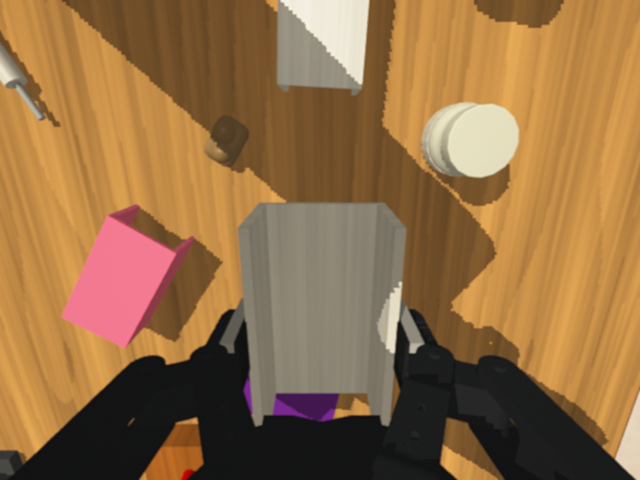

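Emit:
step_arm --pt "-3 45 0" --pt "-6 90 0" --pt "-9 135 0" --pt "-12 180 0" --pt "-15 225 0" --pt "-18 270 0" --pt "-21 315 0" --pt "-24 360 0" --pt "-27 395 0" --pt "-27 403 0" --spin '[-0.02,-0.04,-0.06,-0.08,-0.08,-0.08,-0.08,-0.08,-0.08,-0.08]' --fingers '[50,50,50,50,50,50,50,50,50,50]'

```text
time_s: 22.75
eef_pos: [0.5723, 0.077, 0.1716]
eef_rot: [0.705, 0.03, 0.708, -0.029]
wrist_force: [0.2, 0.8, -2.1]
opening: 0.689
```

Emit:
step_arm --pt "0 0 0" --pt "0 0 -30" --pt "0 0 -60" --pt "0 0 -70" --pt "0 0 -70" --pt "0 0 -70" --spin '[0,0,0,0,0,0]' --fingers '[50,50,50,50,50,50]'

```text
time_s: 23.35
eef_pos: [0.575, 0.0722, 0.1042]
eef_rot: [0.707, 0.031, 0.706, -0.031]
wrist_force: [1.1, 0.4, -1.1]
opening: 0.693
```

```bash
python3 - <<'E'
from h import *
o,im=cam('wrist');save(im,'w16.png');e=o['eef_pos'];print(e,o['opening'],np.degrees(jaw(o)),o['wrist_force'])
E
```

```text
[0.57504188 0.07221465 0.10424984] 0.6928521816411116 -5.07627214466285 [ 1.14942211  0.38202316 -1.06117033]
```

View pics/w16.png

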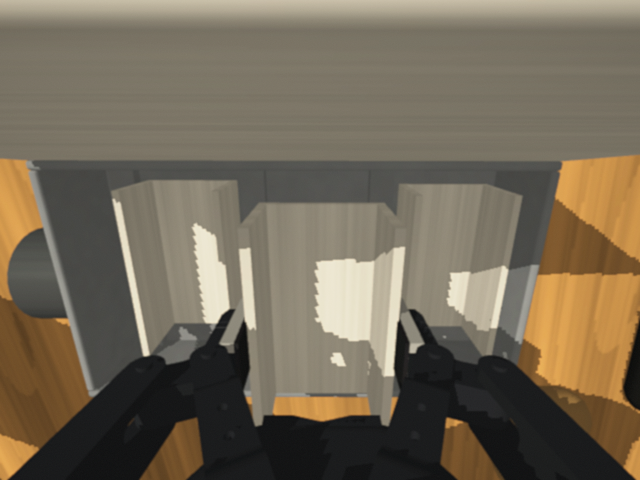

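Emit:
step_arm --pt "-1 0 -25" --pt "-1 0 -45" --pt "-1 0 -58" --pt "-1 0 -64" --pt "-1 0 -68" --pt "-1 0 -71" --pt "-1 0 -73" --pt "-1 0 -73" --pt "-1 0 -73" --spin '[0,0,0,0,0,0,0,0,0]' --fingers '[50,50,50,50,50,50,50,50,50]'

```text
time_s: 24.3
eef_pos: [0.5741, 0.0731, 0.0317]
eef_rot: [0.707, 0.031, 0.706, -0.031]
wrist_force: [-1.8, 0.9, 5.6]
opening: 0.688
```

Emit:
step_arm --pt "0 0 0" --pt "0 0 0" --pt "0 0 0" --pt "0 0 0" --pt "0 0 20" --pt "0 0 50" --pt "0 0 100" --pt "0 0 150" --pt "0 0 150" --pt "0 0 150" --spin '[0,0,0,0,0,0,0,0,0,0]' --fingers '[80,80,80,80,80,80,80,80,100,100]'

```text
time_s: 25.3
eef_pos: [0.5743, 0.0731, 0.1822]
eef_rot: [0.708, 0.031, 0.705, -0.031]
wrist_force: [-0.3, 0.1, -0.7]
opening: 1.0
```

```bash
python3 - <<'E'
from h import *
import pickle
o,im=cam('wrist');save(im,'w17.png');print(o['eef_pos'],o['opening'],np.degrees(jaw(o)),o['wrist_force']);pickle.dump(o,open('o17.pkl','wb'))
o,im=cam('scene');save(im,'sc17.png')
E
```

```text
[0.57431469 0.07306499 0.18222851] 0.9996438401099363 -5.012124523989347 [-0.26721689  0.14215288 -0.68646987]
```

View pics/w17.png

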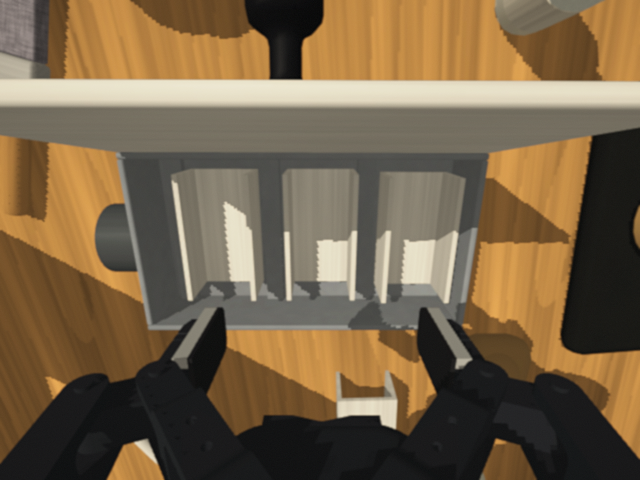

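View pics/sc17.png

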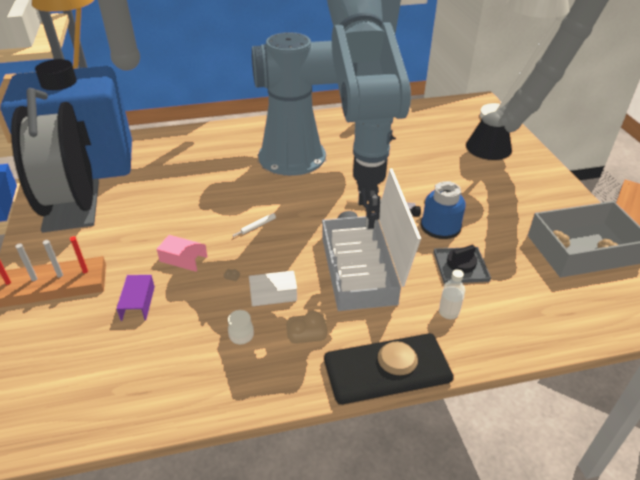

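Emit:
step_arm --pt "5 -40 10" --pt "10 -85 10" --pt "16 -130 10" --pt "22 -175 0" --pt "30 -215 -30" --pt "30 -228 -65" --pt "30 -228 -82" --pt "30 -228 -82" --pt "30 -228 -82" --spin '[0.035,0.035,0.035,0.035,0.035,0.035,0.035,0.035,0.035]' --fingers '[100,100,100,100,100,100,100,100,100]'

```text
time_s: 26.3
eef_pos: [0.6024, -0.1543, 0.097]
eef_rot: [0.706, 0.019, 0.708, -0.018]
wrist_force: [-1.0, 0.3, -0.0]
opening: 0.999
```

```bash
python3 - <<'E'
from h import *
import pickle
o,im=cam('wrist');save(im,'w18.png');print(o['eef_pos'],o['opening'],np.degrees(jaw(o)),o['wrist_force']);pickle.dump(o,open('o18.pkl','wb'))
E
```

```text
[ 0.60236374 -0.15431634  0.09702987] 0.9990383833389826 -3.0078704671647536 [-0.95018155  0.25654752 -0.01174271]
```

View pics/w18.png

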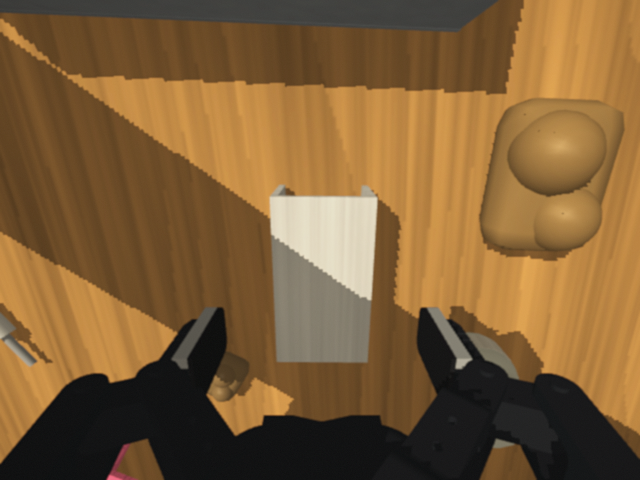

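```bash
python3 - <<'E'
from h import *
import pickle; o=pickle.load(open('o18.pkl','rb'))
print(onz('wrist',235,375,.01,o), onz('scene',232,274,.01), onz('wrist',498,385,.04,o))
for u,v in [(271,197),(378,197),(368,362),(276,362)]: print(onz('wrist',u,v,.044,o))
E
```

```text
[ 0.52888131 -0.25404103  0.01      ] [ 0.51777323 -0.25108504  0.01      ] [ 0.72199606 -0.24690338  0.04      ]
[ 0.57768271 -0.1062277   0.044     ]
[ 0.63770234 -0.10934831  0.044     ]
[ 0.63115204 -0.2199996   0.044     ]
[ 0.56990463 -0.21693678  0.044     ]
```

Emit:
step_arm --pt "2 0 -40" --pt "2 0 -65" --pt "2 0 -73" --pt "2 0 -73" --pt "2 0 -73" --pt "2 0 -73" --pt "2 0 -73" --pt "2 0 -73" --pt "2 0 -73" --spin '[0,0,0,0,0,0,0,0,0]' --fingers '[100,100,100,100,50,50,50,50,50]'

```text
time_s: 27.25
eef_pos: [0.607, -0.1556, 0.0281]
eef_rot: [0.708, 0.018, 0.706, -0.019]
wrist_force: [-0.1, 0.8, 5.5]
opening: 0.69
```

Emit:
step_arm --pt "0 0 10" --pt "0 0 40" --pt "0 0 80" --pt "0 0 120" --pt "0 0 150" --pt "0 0 150" --pt "0 0 150" --pt "0 0 150" --spin '[0,0,0,0,0,0,0,0]' --fingers '[50,50,50,50,50,50,50,50]'

```text
time_s: 28.05
eef_pos: [0.6042, -0.1544, 0.174]
eef_rot: [0.706, 0.019, 0.708, -0.018]
wrist_force: [-0.3, 0.1, -2.3]
opening: 0.692
```

```bash
python3 - <<'E'
from h import *
o,im=cam('wrist');save(im,'w19.png');e=o['eef_pos'];print(e,o['opening'],np.degrees(jaw(o)),o['wrist_force'])
for z in (.017,):
  for u,v in [(0,0)]: pass
E
```

```text
[ 0.60418085 -0.15439675  0.17399856] 0.6915412563863651 -3.010991113914543 [-0.33314166  0.07387207 -2.31322599]
```

View pics/w19.png

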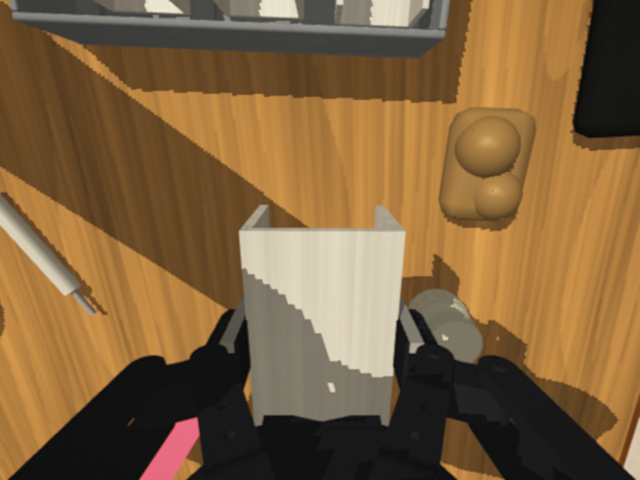

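Emit:
step_arm --pt "-15 45 0" --pt "-30 92 0" --pt "-45 140 0" --pt "-60 185 0" --pt "-72 220 0" --pt "-74 230 0" --pt "-74 230 -25" --pt "-74 230 -60" --pt "-74 230 -80" --pt "-74 230 -80" --spin '[-0.01,-0.02,-0.035,-0.035,-0.035,-0.035,-0.035,-0.035,-0.035,-0.035]' --fingers '[50,50,50,50,50,50,50,50,50,50]'

```text
time_s: 29.1
eef_pos: [0.528, 0.0748, 0.0912]
eef_rot: [0.703, 0.031, 0.709, -0.031]
wrist_force: [-0.2, 0.2, -1.2]
opening: 0.69
```

Emit:
step_arm --pt "0 0 0" --pt "0 0 0" --pt "0 0 0" --spin '[0,0,0]' --fingers '[50,50,50]'

```text
time_s: 29.4
eef_pos: [0.5325, 0.0748, 0.097]
eef_rot: [0.707, 0.031, 0.706, -0.031]
wrist_force: [0.3, -0.3, -0.9]
opening: 0.689
```

```bash
python3 - <<'E'
from h import *
o,im=cam('wrist');save(im,'w20.png');e=o['eef_pos'];print(e,o['opening'],np.degrees(jaw(o)),o['wrist_force'])
E
```

```text
[0.53247986 0.07480127 0.09696331] 0.6889300310854021 -5.0320981852970705 [ 0.27605408 -0.27201759 -0.90794342]
```

View pics/w20.png

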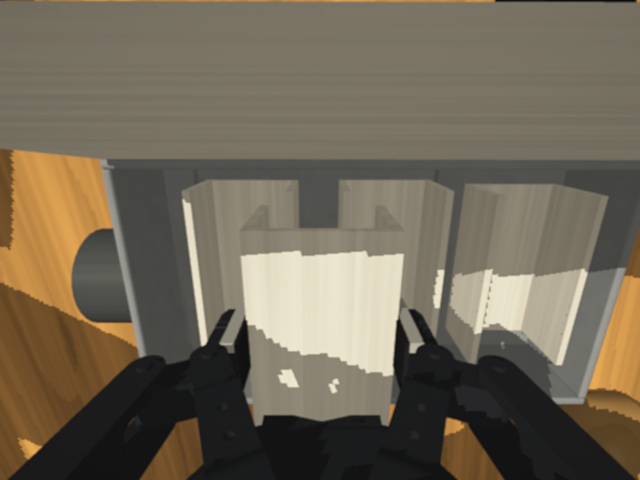

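Emit:
step_arm --pt "-2 1 -20" --pt "-2 1 -35" --pt "-2 1 -45" --pt "-2 1 -50" --pt "-2 1 -54" --pt "-2 1 -57" --pt "-2 1 -59" --pt "-2 1 -60" --pt "-2 1 -60" --pt "-2 1 -60" --spin '[0,0,0,0,0,0,0,0,0,0]' --fingers '[50,50,50,50,50,50,50,50,50,50]'

```text
time_s: 30.45
eef_pos: [0.5296, 0.0761, 0.037]
eef_rot: [0.707, 0.031, 0.706, -0.031]
wrist_force: [-5.7, 0.5, 9.8]
opening: 0.691
```

Emit:
step_arm --pt "0 0 0" --pt "0 0 0" --pt "0 0 0" --pt "0 0 0" --pt "0 0 20" --pt "0 0 50" --pt "0 0 100" --pt "0 0 150" --pt "0 0 150" --pt "0 0 150" --spin '[0,0,0,0,0,0,0,0,0,0]' --fingers '[82,82,82,82,82,82,82,82,50,0]'

```text
time_s: 31.45
eef_pos: [0.5303, 0.0761, 0.1871]
eef_rot: [0.708, 0.031, 0.705, -0.031]
wrist_force: [0.5, -0.5, -0.2]
opening: 0.489
```

```bash
python3 - <<'E'
from h import *
import pickle
o,im=cam('wrist');save(im,'w21.png');print(o['eef_pos'],o['opening'],np.degrees(jaw(o)),o['wrist_force']);pickle.dump(o,open('o21.pkl','wb'))
o,im=cam('side');crop(im,170,120,370,300,4,'s21.png')
o,im=cam('scene');crop(im,310,150,510,310,4,'sc21.png')
E
```

```text
[0.53031097 0.07605778 0.18708529] 0.48930170620945534 -5.012696484559416 [ 0.46309705 -0.53014737 -0.17066305]
```

View pics/w21.png

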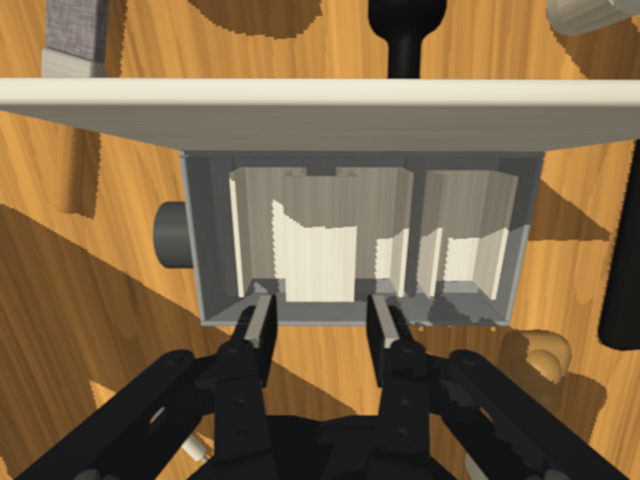

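View pics/s21.png

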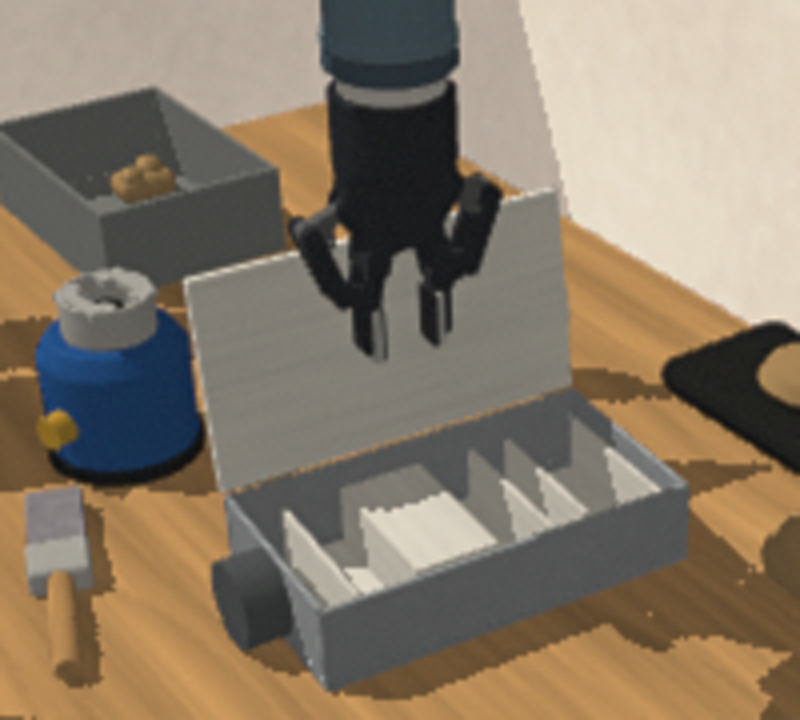

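View pics/sc21.png

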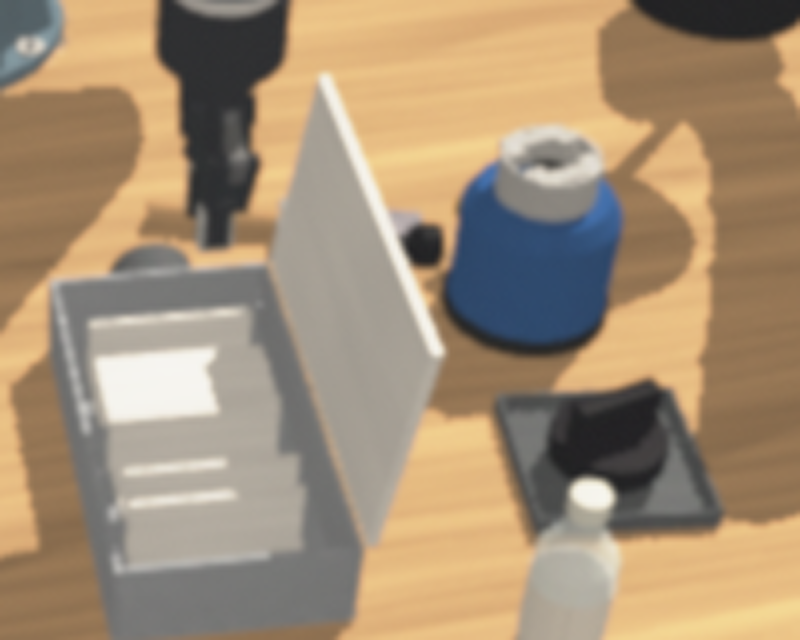

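Emit:
step_arm --pt "0 0 45" --pt "0 0 90" --pt "-5 20 110" --pt "-12 60 110" --pt "-20 100 110" --pt "-26 131 110" --pt "-26 131 110" --pt "-26 131 70" --pt "-26 131 35" --pt "-26 131 10" --spin '[0,0,0,0,0,0,0,0,0,0]' --fingers '[0,0,0,0,0,0,0,0,0,0]'

```text
time_s: 32.6
eef_pos: [0.5015, 0.2062, 0.1914]
eef_rot: [0.705, 0.03, 0.708, -0.032]
wrist_force: [-0.2, 0.5, 0.6]
opening: -0.0
```

Emit:
step_arm --pt "0 0 -10" --pt "0 0 -10" --pt "0 0 -10" --spin '[0,0,0]' --fingers '[0,0,0]'

```text
time_s: 32.9
eef_pos: [0.504, 0.2069, 0.1862]
eef_rot: [0.707, 0.031, 0.706, -0.031]
wrist_force: [-0.0, 0.1, -0.2]
opening: 0.004
```

```bash
python3 - <<'E'
from h import *
o,im=cam('wrist');save(im,'w22.png');print(o['eef_pos'],o['opening'],np.degrees(jaw(o)),o['wrist_force'])
o,im=cam('scene');crop(im,310,100,510,310,3,'sc22.png')
C=np.array([.5617,.066]);a=np.radians(85);X=np.array([np.cos(a),np.sin(a)]);Y=np.array([-X[1],X[0]])
H=(.075,.062)
for th in [1.7,1.55,1.4,1.2,1.0,.8,.6,.4,.2,.1,0]:
    r=.118
    cx=H[0]-r*np.cos(th)+.008*np.sin(th); cz=H[1]+r*np.sin(th)+.008*np.cos(th)
    tx=cx+.011; w=C+tx*X+.07*Y
    print(th,np.round(np.array([w[0],w[1],cz+.011])*1000))
E
```

```text
[0.50395945 0.20688334 0.18621708] 0.003507397914759156 -5.039469646642653 [-0.04566391  0.14741674 -0.23205525]
1.7 [501. 181. 189.]
1.55 [500. 163. 191.]
1.4 [498. 146. 191.]
1.2 [496. 123. 186.]
1.0 [494. 101. 177.]
0.8 [493.  82. 163.]
0.6 [491.  65. 146.]
0.4 [490.  53. 126.]
0.2 [490.  44. 104.]
0.1 [489.  42.  93.]
0 [489.  40.  81.]
```

View pics/sc22.png

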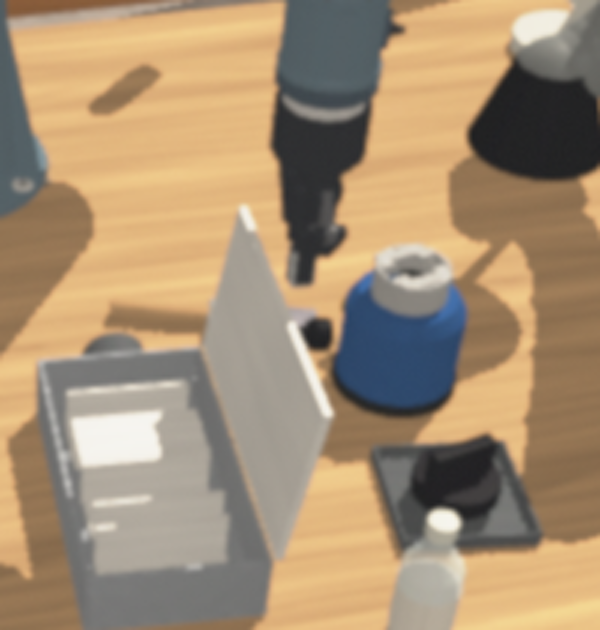

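View pics/w22.png

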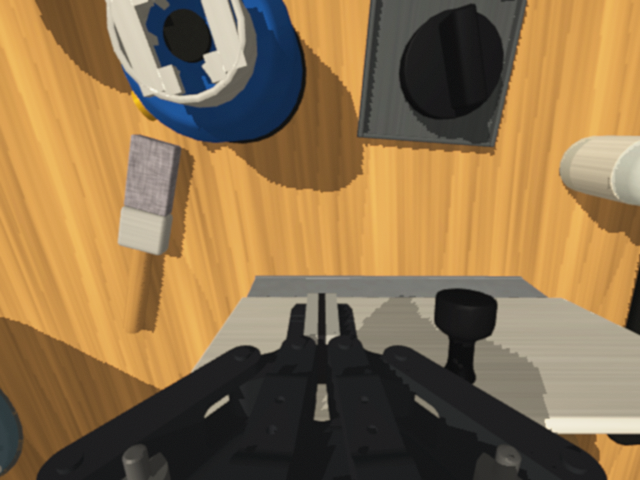

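Emit:
step_arm --pt "-1 -10 1" --pt "-2 -18 2" --pt "-3 -26 3" --pt "-4 -35 4" --pt "-5 -43 5" --pt "-5 -51 5" --pt "-6 -60 5" --pt "-6 -60 5" --spin '[0,0,0,0,0,0,0,0]' --fingers '[0,0,0,0,0,0,0,0]'

```text
time_s: 33.8
eef_pos: [0.497, 0.1457, 0.1902]
eef_rot: [0.706, 0.031, 0.707, -0.032]
wrist_force: [0.1, -0.6, 1.2]
opening: 0.001
```

```bash
python3 - <<'E'
from h import *
o,im=cam('scene');print(o['eef_pos'],o['wrist_force']);crop(im,310,100,510,310,3,'sc23.png')
E
```

```text
[0.4969851  0.14568425 0.19020513] [ 0.10145848 -0.58924866  1.21047467]
```

View pics/sc23.png

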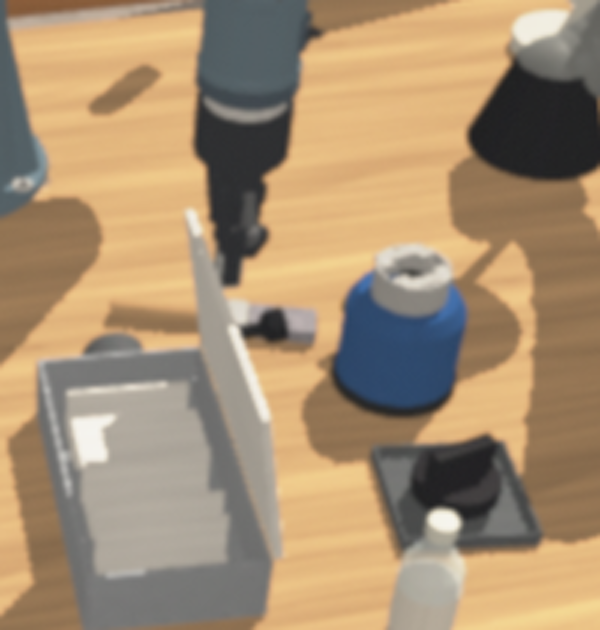

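Emit:
step_arm --pt "-1 -6 -1" --pt "-1 -12 -2" --pt "-2 -18 -3" --pt "-2 -23 -5" --pt "-3 -29 -7" --pt "-3 -34 -9" --pt "-4 -40 -11" --pt "-4 -45 -14" --pt "-5 -50 -17" --pt "-5 -55 -21" --spin '[0,0,0,0,0,0,0,0,0,0]' --fingers '[0,0,0,0,0,0,0,0,0,0]'

```text
time_s: 34.85
eef_pos: [0.4925, 0.0914, 0.1695]
eef_rot: [0.707, 0.031, 0.706, -0.031]
wrist_force: [-0.3, 0.5, 3.0]
opening: 0.002
```

```bash
python3 - <<'E'
from h import *
o,im=cam('scene');print(o['eef_pos'],o['wrist_force']);crop(im,310,100,510,310,3,'sc24.png')
E
```

```text
[0.4924559  0.09142494 0.16953997] [-0.26417617  0.54670414  3.03956306]
```

View pics/sc24.png

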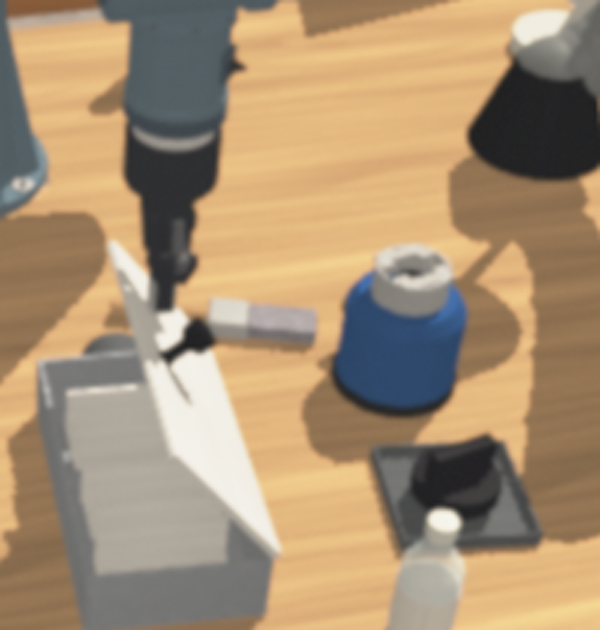

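Emit:
step_arm --pt "0 -5 -3" --pt "0 -10 -7" --pt "-1 -14 -11" --pt "-1 -19 -15" --pt "-1 -23 -19" --pt "-2 -27 -24" --pt "-2 -30 -29" --pt "-2 -33 -34" --pt "-3 -36 -39" --pt "-3 -39 -44" --spin '[0,0,0,0,0,0,0,0,0,0]' --fingers '[0,0,0,0,0,0,0,0,0,0]'

```text
time_s: 35.9
eef_pos: [0.4895, 0.0528, 0.1252]
eef_rot: [0.707, 0.031, 0.706, -0.031]
wrist_force: [0.8, 1.3, 1.5]
opening: -0.004
```

Emit:
step_arm --pt "0 -3 -5" --pt "0 -5 -11" --pt "0 -7 -16" --pt "0 -9 -22" --pt "0 -10 -27" --pt "0 -11 -32" --pt "0 -12 -36" --pt "0 -12 -36" --spin '[0,0,0,0,0,0,0,0]' --fingers '[0,0,0,0,0,0,0,0]'

```text
time_s: 36.7
eef_pos: [0.489, 0.0411, 0.0889]
eef_rot: [0.706, 0.031, 0.707, -0.031]
wrist_force: [-0.1, -0.3, 0.2]
opening: -0.002
```

```bash
python3 - <<'E'
from h import *
o,im=cam('scene');print(o['eef_pos'],o['wrist_force']);crop(im,310,100,510,310,3,'sc25.png')
E
```

```text
[0.48903641 0.04105405 0.08887431] [-0.13993377 -0.27552756  0.22269533]
```

View pics/sc25.png

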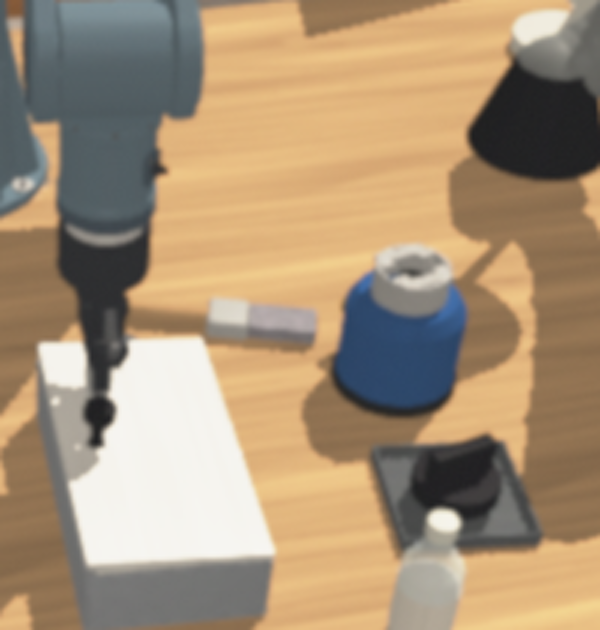

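Emit:
step_arm --pt "0 0 -3" --pt "0 0 -5" --pt "0 0 -7" --pt "0 0 -9" --pt "0 0 -9" --pt "0 0 -9" --spin '[0,0,0,0,0,0]' --fingers '[0,0,0,0,0,0]'

```text
time_s: 37.35
eef_pos: [0.4897, 0.041, 0.0815]
eef_rot: [0.707, 0.031, 0.706, -0.031]
wrist_force: [-3.2, -0.3, 10.2]
opening: -0.004
```

Emit:
step_arm --pt "0 0 -1" --pt "0 0 -2" --pt "0 0 -2" --pt "0 0 -2" --spin '[0,0,0,0]' --fingers '[0,0,0,0]'

```text
time_s: 37.75
eef_pos: [0.4898, 0.041, 0.0813]
eef_rot: [0.707, 0.031, 0.706, -0.031]
wrist_force: [-11.6, -0.6, 28.8]
opening: -0.001
```

Hard stop: shut. Back off upward and check.

Emit:
step_arm --pt "0 0 2" --pt "0 0 10" --pt "0 0 40" --pt "0 0 90" --pt "0 -20 140" --pt "0 -60 180" --pt "0 -100 200" --pt "0 -130 200" --pt "0 -130 200" --pt "0 -130 200" --spin '[0,0,0,0,0,0,0,0,0,0]' --fingers '[0,0,0,0,0,0,0,0,0,0]'

```text
time_s: 38.75
eef_pos: [0.489, -0.0892, 0.2783]
eef_rot: [0.706, 0.032, 0.707, -0.031]
wrist_force: [-0.4, 1.3, 0.2]
opening: 0.001
```

```bash
python3 - <<'E'
from h import *
o,im=cam('scene');print(o['eef_pos'],o['wrist_force']);save(im,'sc26.png')
o,im=cam('side');crop(im,140,120,380,300,3.3,'s26.png')
E
```

```text
[ 0.488962   -0.08918632  0.27825049] [-0.36011968  1.31172526  0.18464638]
```

View pics/sc26.png

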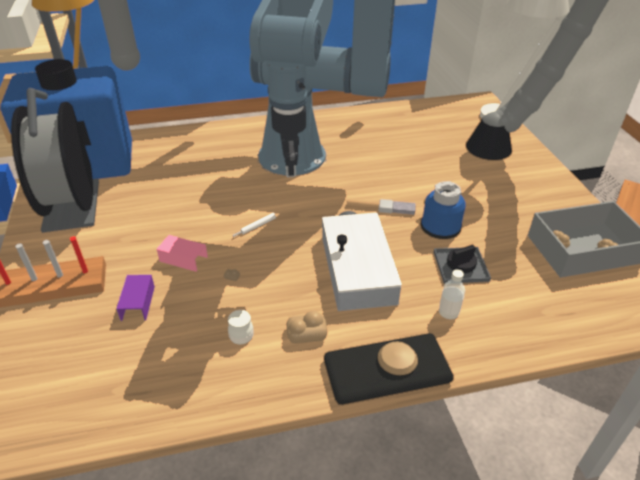

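View pics/s26.png

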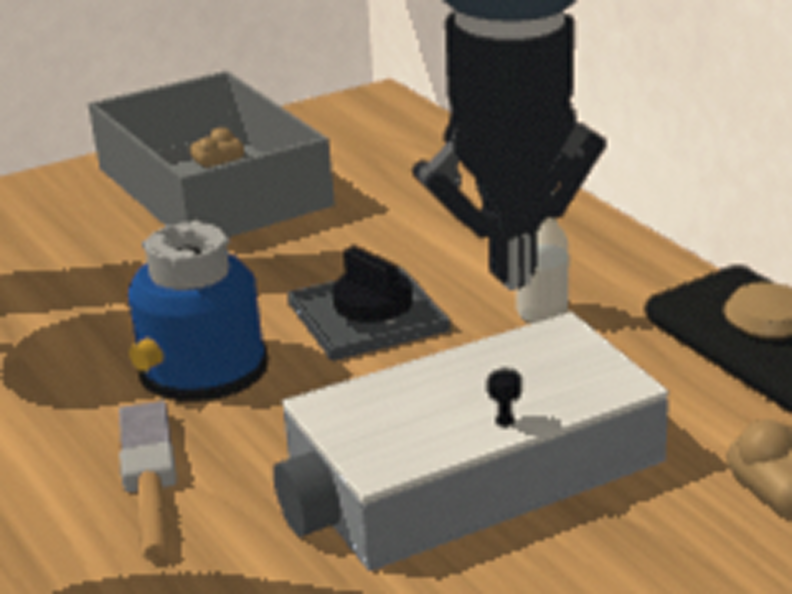

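Lid flush on the box, cap upright in the dish, bystanders where they were.

```bash
python3 -c "
from bench import hand_in
print(hand_in())"
```

```text
the job is handed in; nothing more can be done
None
```

The separator is back together and the job is handed in, at about 39 s of the 200 s allowed. The hand-in reports no verdict, so I can't confirm it passed.

- **Cap:** I turned it to the first stop and let it vent there for over a second. Then I pressed it about 8 mm, turned it to about 1.40 rad and lifted it out. It stands upright in the dish.
- **Channels:** The two open-up channels lie in the near and middle bays. The only open-down channel on the bench is nested over those two. The pink and purple look-alikes were left alone.
- **Lid:** I pushed it down slowly at about 1 rad/s or less until it met a hard stop. At the stop, 2 mm more of commanded travel raised the force to 29 N while the tool sank only 0.2 mm.

**Last checks:**
- The final pictures show the lid flush, the cap upright, and the stone, jar and bottle apparently where they were. The arm is clear.
- The near channel measured within about 1 mm of its bay centre. I checked the middle and nested channels only by eye and by the height at which they touched down, which agreed to about 1 mm, before the lid closed over them.
- The lid angle was judged from the stop height and the pictures, since it can't be read directly. None of these checks failed or disagreed.

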